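# Unload the ratchet flask press and make up the carrying tray

## Robot

A 6-joint arm with a two-finger parallel gripper is mounted at the origin on a cart in front of the work surface, level with it; the furniture and walls round the work are solid. World frame = base frame: x ahead of the robot, y to its left, z up, the work surface at z = 0. Lengths are in mm, angles in rad, forces in N, time in s.
With the tool pointing down it reaches from about 225 to 725 mm from the base axis. Payload 3.1 kg.
Tool frame: the origin (TCP) lies at the very end of the fingers, on their centre line; the grasp point (between the pads) lies 19 mm behind it; z points along the fingers, y is the line along which they close (so a half turn about z gives the same grasp; the last joint's range is limited). The gripper opens to 85 mm and grips with 20 to 120 N. Pads are 22 mm wide; open, the fingers measure 114 mm over their backs; the gripper's body (76 mm by 85 mm) begins 54 mm behind the grasp point. The pads swing forward as they close: fully open they stand 13 mm farther back than shut.
Start: joints at [1.026, 0.048, 0.099, 1.622, 0, 1.443], TCP at [212.545, 480.044, 231.312] pointing down, gripper open.
Joint ranges: [-2.91, 2.91], [-0.99, 1.94], [-1.21, 1.42], [-2.12, 2.29], [-1.49, 1.47], [-3.14, 3.14]. Speed limits (rad/s): [2.79, 2.79, 3.14, 3.14, 3.14, 3.14].

## Interface

Orientations are given as [roll, pitch, yaw] about the fixed x, y, z axes, in that order (R = Rz(yaw) Ry(pitch) Rx(roll)).
In Python, from station import get_state, imaging, ctrl, nets gives the robot as it stands.
- The arm moves only by the tool servo_tool, never from a script. Its argument "plan" is a list that holds one entry, the list of rows, each a list of 6 numbers: the shift along the tool's x, y, z in mm, then the turn, a rotation vector about the tool's x, y, z in degrees. In form: [[[tx, ty, tz, ax, ay, az], ...]]. A call has 1 to 12 rows; each row shifts and turns the commanded pose from where the row before left it, along the tool's axes as they then stand; what a row does not reach is not made up. A row lasts 1/8 s, in which the tool goes at most 62.5 mm and 10.7 degrees, less where a joint would pass 70% of its speed; a pose out of reach is approached as far as the arm can. A call with a gripper value outside its range is refused whole. "jaw" is the gripper command: -1 is shut, 1 is fully open, values between are in proportion, set as the call begins (left out, the last holds). The fingers move at their own pace and stop on an object; "force" is the grip in N (left out, the last holds). Time passes only in rows, so rows that do not move let the fingers close. It gives the time, the measured TCP pose, the force, the opening and the grip force at its end, in the units of the state.
- get_state(): the state, without advancing time (a new reading comes with each control period).
- imaging.snapshot(name): name is "side" or "top"; returns the picture (420x560x3 uint8, red, green, blue); there is no depth.
- imaging.camera_info(name): a dict with "camera_matrix" (3x3 intrinsics, pixels), "k1" (the pictures are not rectified: a ray, as slopes to the right and down, at radius r is drawn at 1 + k1 r^2 times it, then the intrinsics apply), "view" (4x4, takes a point from world to camera coordinates). Camera axes: x right, y down, z forward; pixel columns grow to the right and rows downward; lengths in mm; the calibration is good to about 2 mm. A picture is of the moment at which its call begins. camera_info takes no time and is no camera call.
- ctrl.finish_job(): hands the job in; it is judged then, once.
Trained networks look in the newest picture that a camera, given by its name, has taken for a name from the list of things; names that differ only in an ending like _2 or _b are one class to them, and where a whole thing is asked for, a point or a joint stands for the part that bears it (a point fixed in the world has none). Each returns a list of dicts, best first, with "confidence" (0 to 1); they miss things now and then, are a little off and sometimes report something else, mostly with a low value. They report only what shows in the picture. A call takes as long as a camera call. They do not tell look-alikes from the thing itself.
- nets.search_frame(camera, thing): "uv" ([column, row] in pixels, amid what is visible of it).
- nets.tip_of(camera, thing): "uv" ([column, row] in pixels: a listed point, or the origin of a listed thing).
The state is a dict: "time_s": time; "q": joint angles; "qvel": joint speeds; "joint_torque": joint torques, N m; "tool_pos": TCP position; "orientation": TCP orientation; "contact_force": force on the tool from outside, world axes, zero at the start; "wrist_torque": the same for the moment, N m; "gripper_width": finger opening in mm; "grasp_force": force on a finger pad.
Only numpy, scipy, OpenCV 4.12 (cv2) and the standard library are available. Lean on these libraries where they do the work, as an engineer would, in place of code of your own. Each camera call takes 0.05 s, during which the arm holds its last target. There are 200 camera calls.

## Task

Unload the ratchet flask press: throw its lock lever over to the inner notch, the end notch on the hinge side, then lift the sprung pawl off the ratchet wheel until the clamp arm has swung fully open, and let the pawl drop back. Put the flask and every dental cast that stands on the bench flat on the floor of the carrying tray, none on top of another. Once the flask is in the tray, pull the empty clamp arm fully down again so that the pawl holds it, then throw the lock lever back to the outer notch; leave the bottle, the tape roll and the mixing palette where they are.

Things in the scene. Friction and masses are not known exactly. Their poses are not given: they have to be found in the camera images.
- press: Grey ratchet flask press, fixed. Origin on the bench under its middle; its y axis runs from the clamping end (robot's right) to the hinge and lever end (left); x points away from the robot. Base 330 mm along y, 12 mm thick. Rubber bed at y = -30 mm, top 14 mm above the bench. Ratchet wheel (92 mm across) on the robot's side of the arm, at x = -72 mm, on the hinge axis (y = 90 mm).
- clamp_arm (a joint): Arm angle (rad): 0 = down, clamping, held by the pawl; 1.54 = fully open, upright; -0.10 = lowest stop. A spring (0.3 N m) swings it open by itself in about 2 s while the pawl is held off and the lever is in the inner notch. The ratchet holds it every 0.26 rad; pulling down clicks past the teeth (3 to 4 N at the handle): pull it to about -0.08, let go, and it settles near 0 on the pawl.
- press_hinge (a point): Hinge axis of the clamp arm (runs along the press's x), 80 mm above the bench.
- press_handle (a point): Grip point on the black round cross handle (14 mm thick, along the press's x) at the end of the clamp arm, 180 mm from the hinge; 35 mm from the arm's middle on the side away from the robot. 80 mm above the bench with the arm down, 260 mm open. It may turn between the fingers: pinch from above, fingers closing along the press's y, and follow the arc about the hinge, tool upright.
- pawl (a joint): Lift angle of the steel pawl (rad): 0 = nose down in the teeth; 0.10 clears the teeth, 0.60 is the stop. A spring pushes it back down; lifting takes about 5 N at its knob.
- pawl_knob (a point): Middle of the gripping height of the black upright lift knob on the pawl (16 mm round, 40 mm tall; this point is 14 mm below its top, about 138 mm above the bench). Pinch it from above with the fingers closing along the press's x and lift it along an arc about the pawl's pivot; lifting by 0.35 rad is plenty.
- pawl_pivot (a point): Pivot axis of the pawl (along the press's x), 37 mm to the +y side of the knob and 34 mm below the point pawl_knob; 104 mm above the bench.
- lock_lever (a joint): Lever angle (rad): 0 = outer notch, leaning 0.45 rad away from the hinge (press's +y), two pips: its dog stands under the arm's heel and the arm cannot open; 0.45 = middle notch, upright, not used; 0.90 = inner notch, leaning 0.45 rad towards the hinge, one pip: arm free. A sprung roller snaps into the notches; about 5 N at the knob leaves one. The end notches are stops.
- lever_knob (a point): Centre of the black ball knob (28 mm) on the lock lever's 10 mm rod, 108 mm from its pivot; about 157 mm above the bench in both end notches, 168 mm upright. Grip it from above with the fingers closing along the press's y, the way it swings (closing along x it slips), and follow the arc about the pivot, tool upright; the ball can turn between the fingers.
- lever_pivot (a point): Pivot axis of the lock lever (along the press's x), 60 mm above the bench.
- flask: Aluminium denture flask, a rounded block 62 mm (its x) by 84 mm (its y) by 42 mm high, 0.25 to 0.5 kg, clamped on the bed of the press at the start, long side along the press's y. Origin at the centre of its underside, z up. Grip it across its x.
- carry_tray: Flat open aluminium carrying tray, fixed to the bench, outside 260 mm (its x) by 230 mm (its y), walls 5 mm thick, rim 14 mm high, floor 5 mm above the bench. Origin on the bench under its middle.
- cast_a: Yellow stone dental cast, 61 mm (its x) by 66 mm (its y), 33 mm high with its teeth up, the solid base 25 mm high. Origin at the centre of its underside, z up. May be absent. Grip the base across its x.
- cast_b: Yellow stone dental cast, 65 mm (its x) by 72 mm (its y), 30 mm high with its teeth up, the solid base 22 mm high. Origin at the centre of its underside, z up. May be absent. Grip the base across its x.
- cast_c: Yellow stone dental cast, 63 mm (its x) by 70 mm (its y), 28 mm high with its teeth up, the solid base 20 mm high. Origin at the centre of its underside, z up. May be absent. Grip the base across its x.
- bottle: White dropper bottle 42 mm across, 100 mm tall, standing at the back; bystander. Origin at the centre of its underside.
- tape: Roll of tape, 100 mm across, 25 mm high, lying at the back left; bystander. Origin at the centre of its underside.
- palette: White mixing palette with six wells, 90 x 130 x 12 mm, at the right; bystander. Origin at the centre of its underside.
Things that resemble listed ones, but are neither listed nor needed, are in the scene too. What is shaped like the cast_b but blue is not meant.

How it is judged (in metres and radians):
On the way, in this order (a step that is already met when the one before it is completed fails the run):
1. the lock lever is in the inner notch (hinge side) (value of joint lock_lever above 0.8 rad), for 0.2 s.
2. the clamp arm has swung fully open and the pawl has dropped back (value of joint clamp_arm above 1.4 rad and value of joint pawl below 0.08 rad), for 0.2 s.
3. the flask lies flat in the carrying tray (x of flask in the frame of carry_tray between -0.105 and 0.105 m and y of flask in the frame of carry_tray between -0.09 and 0.09 m and z of flask in the frame of carry_tray between 0 and 0.011 m and angle between flask's own z axis and vertical below 0.12 rad and linear speed of flask below 0.03 m/s), for 0.2 s.
4. the empty clamp arm is down again and held by the pawl (value of joint each of clamp_arm, pawl below 0.06 rad), for 0.3 s.
5. the lock lever is back in the outer notch (value of joint lock_lever below 0.1 rad), for 0.2 s.
At the end, for the whole second after the job is handed in: The flask and every cast that is present lie at rest flat (within 7 degrees) on the floor of the carrying tray, the clamp arm is down on the pawl (within 0.06 rad) and the lock lever is in the outer notch (within 0.1 rad) (all of step 3 and all of step 4 and x of cast_a in the frame of carry_tray between -0.105 and 0.105 m and y of cast_a in the frame of carry_tray between -0.09 and 0.09 m and z of cast_a in the frame of carry_tray between 0 and 0.011 m and angle between each of cast_a, cast_b, cast_c's own z axis and vertical below 0.12 rad and linear speed of each of cast_a, cast_b, cast_c below 0.03 m/s and x of cast_b in the frame of carry_tray between -0.105 and 0.105 m and y of cast_b in the frame of carry_tray between -0.09 and 0.09 m and z of cast_b in the frame of carry_tray between 0 and 0.011 m and x of cast_c in the frame of carry_tray between -0.105 and 0.105 m and y of cast_c in the frame of carry_tray between -0.09 and 0.09 m and z of cast_c in the frame of carry_tray between 0 and 0.011 m and value of joint lock_lever below 0.1 rad); the robot touches nothing.
It fails at once if the bottle is pushed more than 6 cm aside (distance of bottle from where it was at the start of the episode above 0.06 m).
It fails at once if the tape roll is pushed more than 6 cm aside (distance of tape from where it was at the start of the episode above 0.06 m).
It fails at once if the mixing palette is pushed more than 6 cm aside (distance of palette from where it was at the start of the episode above 0.06 m).
Of cast_a, cast_b, cast_c only 1 to 3 are there at a start; the rules pass over those that are not, and their reading is None.
At some moment in a run one of cast_a, cast_b, cast_c may be knocked a few centimetres aside while the robot is not near it.
Once in a run the grip may slacken for a moment while it holds something.
It also fails if it takes over 210 s, if anything falls off the work surface, if the arm or the gripper's body presses on something with over 40 N, if the wrist force passes 120 N, or if a joint passes its speed limit or range.

## Working session

There is one attempt and no reset: what is moved stays moved. The work goes in short steps, Python scripts to look and compute and a tool call to move; the robot and the scene stay as the last step left them, time stands still between calls to the robot, and variables do not carry over. Pictures are saved under pics/ and viewed, at most 14 in all, crops included, and the job is handed in when it is done.

Besides the shell and the picture viewer there is one more tool, called after "Call:" as name(argument=value, ...), one argument or row to a line, values as JSON. servo_tool: Moves the arm, as the interface text tells. Its arguments: {"type":"object","properties":{"plan":{"type":"array","items":{"type":"array","items":{"type":"array","items":{"type":"number"}}}},"jaw":{"type":"number"},"force":{"type":"number"}},"required":["plan"]}

```bash
mkdir -p pics; cat > h.py <<'E'
import numpy as np, cv2
from station import get_state, imaging, ctrl, nets
def ray(cam,uv):
    c=imaging.camera_info(cam);K=np.array(c["camera_matrix"],float);V=np.array(c["view"],float)
    d=np.array([(uv[0]-K[0,2])/K[0,0],(uv[1]-K[1,2])/K[1,1]]);s=d.copy()
    for _ in range(30): s=d/(1+c["k1"]*(s@s))
    R=V[:3,:3];return -R.T@V[:3,3], R.T@np.array([s[0],s[1],1.])
def onz(cam,uv,z):
    o,d=ray(cam,uv);return o+d*(z-o[2])/d[2]
def tri(uv1,uv2):
    a,b=ray("top",uv1),ray("side",uv2)
    A=np.zeros((3,3));y=np.zeros(3)
    for o,d in(a,b):
        d=d/np.linalg.norm(d);P=np.eye(3)-np.outer(d,d);A+=P;y+=P@o
    return np.linalg.solve(A,y)
def proj(cam,p):
    c=imaging.camera_info(cam);K=np.array(c["camera_matrix"],float);V=np.array(c["view"],float)
    q=V[:3,:3]@np.array(p,float)+V[:3,3];s=q[:2]/q[2];s=s*(1+c["k1"]*(s@s))
    return K[:2,:2]@s+K[:2,2]
def snap(cam,f=None):
    im=imaging.snapshot(cam)
    if f: cv2.imwrite("pics/"+f,im[:,:,::-1])
    return im
E
python3 - <<'E'
from h import *
a=snap("top","t0.png");b=snap("side","s0.png")
for n in ["press","press_hinge","press_handle","pawl_knob","pawl_pivot","lever_knob","lever_pivot","flask","carry_tray","cast_a","bottle","tape","palette"]:
    for c in("top","side"):
        print(n,c,[(np.round(r["uv"]).tolist(),round(r["confidence"],2)) for r in nets.tip_of(c,n)][:5])
for c in("top","side"): print(np.round(ray(c,(280,210)),2).tolist())
print(get_state())
E
```

```text
press top [([219.0, 255.0], 0.9), ([301.0, 176.0], 0.53)]
press side []
press_hinge top [([185.0, 250.0], 0.79)]
press_hinge side [([250.0, 275.0], 0.74)]
press_handle top [([245.0, 243.0], 0.97)]
press_handle side [([248.0, 272.0], 0.61)]
pawl_knob top [([166.0, 273.0], 0.47)]
pawl_knob side []
pawl_pivot top [([155.0, 271.0], 0.77)]
pawl_pivot side [([245.0, 300.0], 0.75)]
lever_knob top []
lever_knob side [([195.0, 276.0], 0.59)]
lever_pivot top [([233.0, 202.0], 0.69)]
lever_pivot side [([216.0, 292.0], 0.93)]
flask top [([230.0, 256.0], 0.86)]
flask side []
carry_tray top [([338.0, 255.0], 0.96)]
carry_tray side [([329.0, 207.0], 0.88)]
cast_a top [([234.0, 203.0], 0.79), ([205.0, 197.0], 0.58), ([119.0, 241.0], 0.56), ([261.0, 205.0], 0.48)]
cast_a side [([192.0, 348.0], 0.9), ([223.0, 261.0], 0.53), ([238.0, 246.0], 0.53)]
bottle top [([303.0, 171.0], 0.65), ([260.0, 207.0], 0.39)]
bottle side []
tape top []
tape side [([174.0, 288.0], 0.94)]
palette top [([430.0, 245.0], 0.68)]
palette side []
[[463.14, -9.77, 1623.79], [0.08, -0.01, -1.0]]
[[-93.85, 882.02, 972.01], [0.45, -0.64, -0.62]]
{'time_s': 1.4, 'q': array([ 1.02616661e+00,  4.80057832e-02,  9.91711997e-02,  1.62198249e+00,
       -2.35373108e-05,  1.44299422e+00]), 'qvel': array([-0.00047965,  0.00058136,  0.00262853,  0.00105389,  0.00072311,
        0.00016059]), 'joint_torque': array([-2.05615847e-04, -3.38640404e+01,  3.20148575e+01,  1.46314262e-03,
       -1.67711637e-04, -3.85726608e-06]), 'tool_pos': array([212.56572035, 480.02980398, 231.29408654]), 'orientation': array([-3.14156908e+00,  2.07016153e-05,  2.72476505e+00]), 'contact_force': array([-0.23218182, -0.12752751, -0.12872643]), 'wrist_torque': array([0.01554746, 0.00337462, 0.0396042 ]), 'grasp_force': 0.0, 'gripper_width': 85.32439836344912}
```

```bash
python3 - <<'E'
import cv2
a=cv2.imread("pics/t0.png")[140:340,70:490];b=cv2.imread("pics/s0.png")
cv2.imwrite("pics/t0c.png",cv2.resize(a,(800,381),interpolation=cv2.INTER_CUBIC))
cv2.imwrite("pics/s0c.png",cv2.resize(b,(800,600),interpolation=cv2.INTER_CUBIC))
E
```

```text
(no output)
```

View pics/t0c.png

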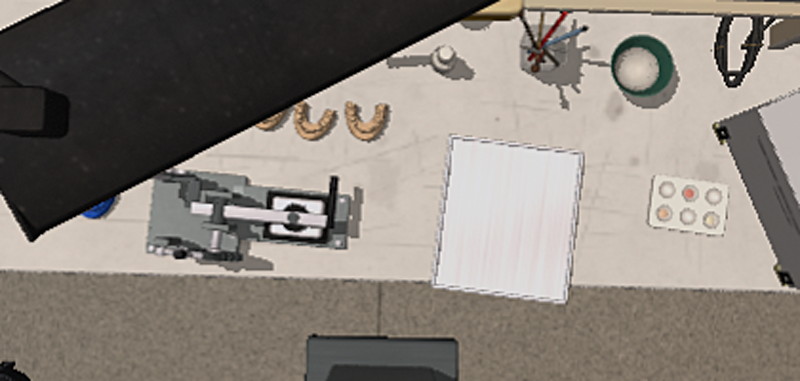

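View pics/s0c.png

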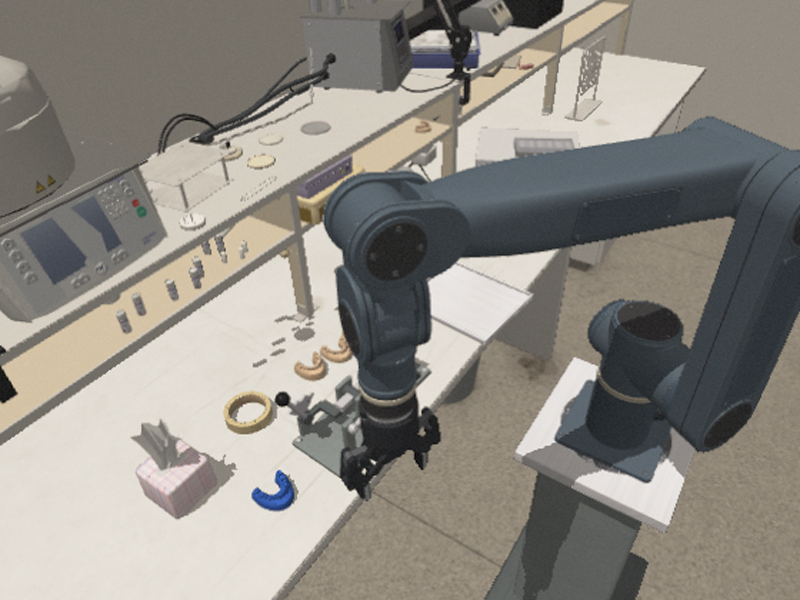

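The top picture shows the press at about (200,250), the tray at (338,255), two and a half casts along row 203 and the blue look-alike at (120,247); the arm hides the rest. The side picture shows the lever knob at about (198,279) and the tape at (174,288). I'll move the arm out of the way to the right.

Call:
servo_tool(
  plan=[
    [[-31.5, -52.5, -10, 0, 0, 0], [-31.5, -52.5, -10, 0, 0, 0], [-31.5, -52.5, -10, 0, 0, 0], [-31.5, -52.5, -10, 0, 0, 0], [-31.5, -52.5, -10, 0, 0, 0], [-31.5, -52.5, -10, 0, 0, 0], [-31.5, -52.5, -10, 0, 0, 0], [-31.5, -52.5, -10, 0, 0, 0], [-31.5, -52.5, -10, 0, 0, 0], [-31.5, -52.5, -10, 0, 0, 0], [-31.5, -52.5, -10, 0, 0, 0], [-31.5, -52.5, -10, 0, 0, 0]],
  ],
)

```text
time_s: 2.9
tool_pos: [302.8, -251.3, 352.0]
orientation: [-3.142, 0.001, 2.723]
contact_force: [1.1, 0.5, 0.2]
gripper_width: 85.6
grasp_force: 0.0
```

```bash
python3 - <<'E'
from h import *
print(get_state()["tool_pos"],get_state()["orientation"],get_state()["time_s"])
a=snap("top","t1.png");b=snap("side","s1.png")
cv2.imwrite("pics/t1c.png",cv2.resize(a[160:320,80:300,::-1],(800,582),interpolation=cv2.INTER_CUBIC))
cv2.imwrite("pics/s1c.png",cv2.resize(b[190:390,140:400,::-1],(780,600),interpolation=cv2.INTER_CUBIC))
for n in ["press","press_hinge","press_handle","pawl_knob","pawl_pivot","lever_knob","lever_pivot","flask","carry_tray","cast_a","bottle","tape","palette"]:
    for c in("top","side"):
        print(n,c,[(np.round(r["uv"],1).tolist(),round(r["confidence"],2)) for r in nets.tip_of(c,n)][:5])
E
```

```text
[ 302.8490465  -251.32406414  351.9697454 ] [-3.14150304e+00  1.48686526e-03  2.72342209e+00] 2.9
press top [([219.0, 253.8], 0.89)]
press side [([264.4, 279.2], 0.93)]
press_hinge top [([183.0, 252.8], 0.95), ([300.8, 176.6], 0.67)]
press_hinge side [([250.5, 274.3], 0.82)]
press_handle top [([240.2, 244.2], 0.6)]
press_handle side [([279.0, 235.7], 0.95)]
pawl_knob top [([165.5, 274.8], 0.53)]
pawl_knob side [([252.8, 282.2], 0.52)]
pawl_pivot top [([154.8, 271.6], 0.78)]
pawl_pivot side [([244.5, 299.5], 0.59)]
lever_knob top [([429.9, 246.8], 0.2)]
lever_knob side [([195.1, 277.6], 0.95)]
lever_pivot top [([158.3, 231.2], 0.78), ([430.6, 247.0], 0.64)]
lever_pivot side [([216.8, 292.2], 0.89)]
flask top []
flask side []
carry_tray top []
carry_tray side [([326.4, 208.2], 0.98)]
cast_a top [([208.2, 196.3], 0.64), ([120.0, 241.6], 0.6), ([261.6, 205.5], 0.55), ([234.5, 203.6], 0.55), ([301.5, 175.1], 0.21)]
cast_a side [([192.2, 348.5], 0.86), ([239.4, 246.9], 0.81), ([252.7, 229.8], 0.55), ([219.4, 260.1], 0.52)]
bottle top [([302.7, 175.4], 0.65)]
bottle side [([252.8, 201.9], 0.78)]
tape top []
tape side [([175.6, 288.7], 0.9), ([250.3, 203.7], 0.48)]
palette top [([430.4, 246.2], 0.8)]
palette side [([351.5, 167.1], 0.87), ([244.9, 296.9], 0.31)]
```

View pics/t1c.png

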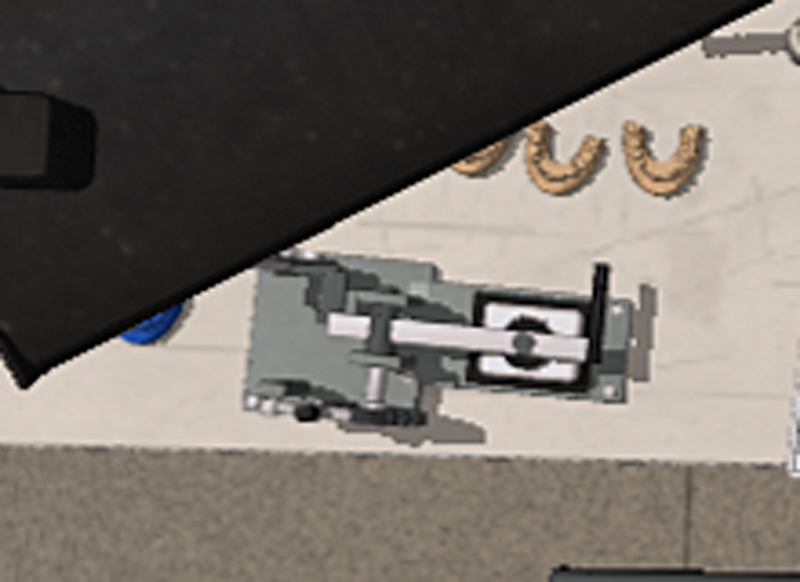

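View pics/s1c.png

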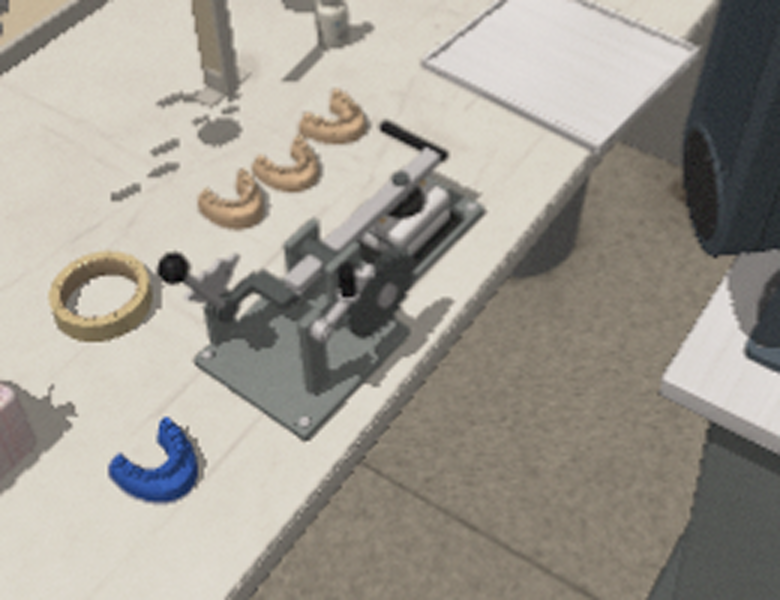

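Top crop: the press lies nearly square with its hinge end to the left, the handle at (245,243) px, pawl knob at (165,273) and three yellow casts at (210,200), (234,203) and (262,205). Side crop: lever knob at (198,279), so the lever leans outward. Pawl knob at (256,283). The black panel hides the lever from the top camera.

```bash
python3 - <<'E'
from h import *
f=lambda *a:np.round(a[0],1).tolist()
P=dict(press=((219,253.8),(264.4,279.2),0),hinge=((183,252.8),(250.5,274.3),80),handle=((243.5,241),(279,235.7),80),pawl_knob=((164.5,273),(255.5,282.5),138),pivot=((154.8,271.6),(244.5,299.5),104),lpiv=((158.3,231.2),(216.8,292.2),60),lknob=(None,(197.7,279),157),bottle=((302.7,175.4),(252.8,201.9),0),palette=((430.4,246.2),(351.5,167.1),0),tray=((338,255),(326.4,208.2),0),tape=(None,(175.6,288.7),0))
for n,(t,s,z) in P.items():
    print(n, f(onz("top",t,z)) if t else None, f(onz("side",s,z)), f(tri(t,s)) if t else None)
print("base corners 12", [f(onz("top",(80+u/3.636,160+v/3.636),12)) for u,v in((630,298),(625,402),(245,410))],
 [f(onz("side",(140+u/3,190+v/3),12)) for u,v in((305,438),(197,360),(484,210))])
print("casts top",[f(onz("top",u,25)) for u in((208.2,196.3),(234.5,203.6),(261.6,205.5))],[f(onz("side",u,0)) for u in((219.4,260.1),(239.4,246.9),(252.7,229.8))])
print("handle bar ends top z80",[f(onz("top",(80+u/3.636,160+v/3.636),87)) for u,v in((602,265),(596,362))])
# tray corners from t0
print("tray corners",[f(onz("top",(70+u*420/800,140+v*200/381),14)) for u,v in((450,134),(584,153),(567,303),(432,287))])
print("pal corners",[f(onz("top",(70+u*420/800,140+v*200/381),12)) for u,v in((653,175),(729,182),(725,236),(648,226))])
E
```

```text
press [450.9, 167.7, 0.0] [457.0, 193.8, 0.0] [458.9, 175.5, -18.4]
hinge [451.5, 269.2, 80.0] [456.5, 256.8, 80.0] [450.3, 266.1, 92.2]
handle [492.9, 85.1, 80.0] [479.8, 75.2, 80.0] [486.0, 80.5, 81.5]
pawl_knob [391.2, 310.4, 138.0] [391.9, 313.7, 138.0] [392.1, 311.6, 135.9]
pivot [392.9, 347.0, 104.0] [400.9, 353.9, 104.0] [397.1, 350.5, 102.9]
lpiv [516.2, 352.3, 60.0] [508.3, 349.0, 60.0] [513.1, 350.0, 58.3]
lknob None [515.9, 398.9, 157.0] None
bottle [714.5, -96.5, 0.0] [725.4, -104.1, -0.0] [714.7, -94.7, 10.4]
palette [495.0, -517.6, 0.0] [513.4, -526.2, 0.0] [500.0, -510.2, 13.8]
tray [457.9, -217.5, 0.0] [466.7, -219.9, 0.0] [460.7, -215.1, 5.9]
tape None [663.5, 372.0, 0.0] None
base corners 12 [[492.0, 57.8, 12.0], [400.4, 59.2, 12.0], [384.4, 392.0, 12.0]] [[383.5, 400.7, 12.0], [523.8, 388.5, 12.0], [397.8, 71.7, 12.0]]
casts top [[633.9, 206.3, 25.0], [612.9, 121.3, 25.0], [609.3, 34.3, 25.0]] [[629.7, 205.8, -0.0], [613.1, 121.3, 0.0], [627.7, 26.8, 0.0]]
handle bar ends top z80 [[517.8, 79.1, 87.0], [436.1, 81.5, 87.0]]
tray corners [[598.9, -110.1, 14.0], [573.2, -338.4, 14.0], [320.3, -313.5, 14.0], [340.6, -86.2, 14.0]]
pal corners [[539.4, -456.6, 12.0], [531.2, -585.9, 12.0], [439.8, -579.5, 12.0], [452.9, -449.0, 12.0]]
```

```bash
python3 - <<'E'
from h import *
def w(u,v,z): return onz("top",(80+u/3.636,160+v/3.636),z)[:2]
for nm,a,b,z in [("arm top edge",(393,322),(586,340),88),("arm low edge",(393,342),(586,358),88),("arm whole",(330,323),(588,348),88),("base top edge",(440,280),(630,298),12),("base bot",(465,385),(625,402),12),("left edge",(258,262),(245,410),12),("bed r",(583,300),(578,385),14),("right edge",(630,298),(625,402),12)]:
    A,B=w(*a,z),w(*b,z);d=A-B
    print(nm,np.round(A,1),np.round(B,1),"yaw",round(float(np.arctan2(-d[0],d[1])),3) if abs(d[1])>abs(d[0]) else round(float(np.arctan2(d[1],d[0])),3))
im=cv2.imread("pics/t1.png")[225:290,135:265]
cv2.imwrite("pics/t1d.png",cv2.resize(im,(800,400),interpolation=cv2.INTER_LANCZOS4))
E
```

```text
arm top edge [464.9 252.8] [454.3  90.4] yaw -0.065
arm low edge [448.1 252.2] [439.2  89.9] yaw -0.055
arm whole [462.6 305.5] [447.7  88.5] yaw -0.069
base top edge [503.1 226. ] [492.   57.8] yaw -0.066
base bot [411.4 200.4] [400.4  59.2] yaw -0.078
left edge [514.5 386.7] [384.4 392. ] yaw -0.04
bed r [489.   99.1] [414.2 100.9] yaw -0.025
right edge [492.   57.8] [400.4  59.2] yaw -0.016
```

View pics/t1d.png

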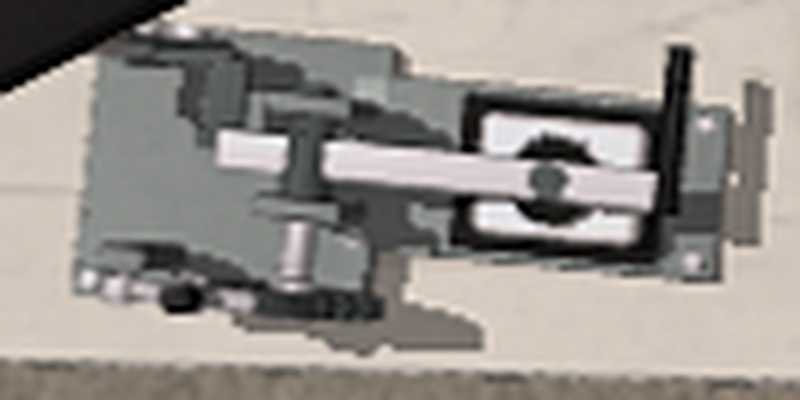

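Call:
servo_tool(
  plan=[
    [[5.8, 56.6, 10, 0, 0, 0], [5.8, 56.6, 10, 0, 0, 0], [5.8, 56.6, 10, 0, 0, 0], [5.8, 56.6, 10, 0, 0, 0], [5.8, 56.6, 10, 0, 0, 0], [5.8, 56.6, 10, 0, 0, 0], [5.8, 56.6, 10, 0, 0, 0], [5.8, 56.6, 10, 0, 0, 0], [5.8, 56.6, 10, 0, 0, 0], [5.8, 56.6, 10, 0, 0, 0], [5.8, 56.6, 10, 0, 0, -10], [5.8, 56.6, 10, 0, 0, -10.3]],
  ],
  jaw=0.4,
)

```text
time_s: 5.8
tool_pos: [505.6, 404.0, 230.4]
orientation: [-3.141, 0.0, 3.084]
contact_force: [1.5, 0.5, 0.4]
gripper_width: 59.5
grasp_force: 0.0
```

```bash
cat >> h.py <<'E'
def rel(x,y,z,yaw=None):
    s=get_state();p=s["tool_pos"]
    from scipy.spatial.transform import Rotation as R
    M=R.from_euler("xyz",s["orientation"])
    d=M.inv().apply(np.array([x,y,z])-p)
    out=[np.round(d,1).tolist()]
    if yaw is not None: out.append(np.round((M.inv()*R.from_euler("xyz",[np.pi,0,yaw])).as_rotvec(degrees=True),1).tolist())
    print("rel",out,"norm",round(float(np.linalg.norm(d)),1),"at",np.round(p,1),"yaw",round(s["orientation"][2],3),"w",round(s["gripper_width"],1),"f",np.round(s["contact_force"],1),round(s["time_s"],2))
E
python3 - <<'E'
from h import *
rel(516,397.5,145,3.077)
b=snap("side")
cv2.imwrite("pics/s2c.png",cv2.resize(b[190:390,140:400,::-1],(780,600),interpolation=cv2.INTER_CUBIC))
k=nets.tip_of("side","lever_knob"); print(k[:2])
if k: print(onz("side",k[0]["uv"],157))
print(proj("side",(516,397.5,157)))
E
```

```text
rel [[-10.8, -5.9, 85.4], [-0.0, 0.0, 0.4]] norm 86.2 at [505.6 404.  230.4] yaw 3.084 w 59.5 f [1.5 0.5 0.4] 5.8
[{'uv': [197.2, 278.6], 'confidence': 0.78}]
[517.95285468 398.54317694 157.        ]
[198.02259517 278.65078809]
```

View pics/s2c.png

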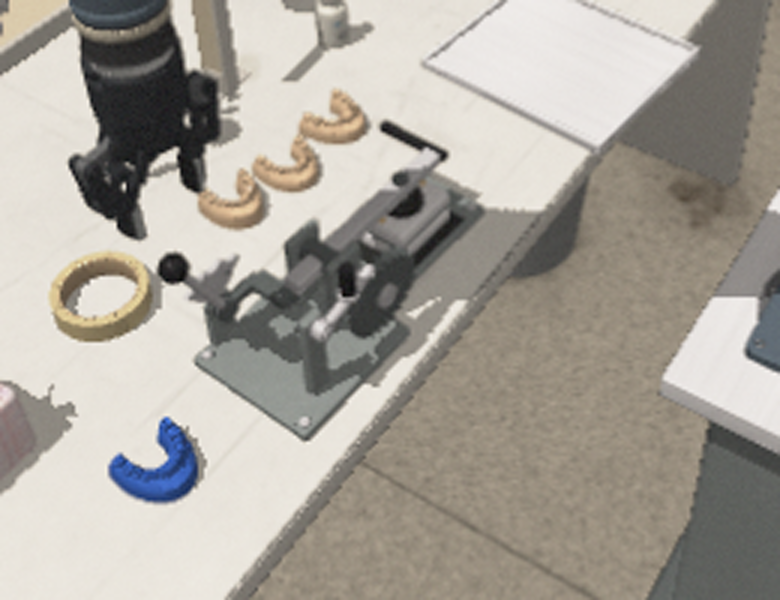

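The gripper hangs open above the ball knob, which is at (173,267) in the crop, i.e. (197.7,279) px. I'll descend and grip it.

Call:
servo_tool(
  plan=[
    [[-10.8, -5.9, 20, 0, 0, 0.4], [0, 0, 33, 0, 0, 0], [0, 0, 32, 0, 0, 0], [0, 0, 0, 0, 0, 0]],
  ],
)

```text
time_s: 6.4
tool_pos: [513.1, 393.8, 142.6]
orientation: [-3.137, -0.006, 3.071]
contact_force: [-0.3, -0.1, 0.0]
gripper_width: 60.0
grasp_force: 0.0
```

Call:
servo_tool(
  plan=[
    [[0, 0, 0, 0, 0, 0], [0, 0, 0, 0, 0, 0], [0, 0, 0, 0, 0, 0], [0, 0, 0, 0, 0, 0], [0, 0, 0, 0, 0, 0]],
  ],
  jaw=-1,
  force=60,
)

```text
time_s: 7.02
tool_pos: [516.5, 397.2, 149.5]
orientation: [3.138, 0.004, 3.072]
contact_force: [-0.0, 2.1, 5.6]
gripper_width: 25.0
grasp_force: 59.0
```

Call:
servo_tool(
  plan=[
    [[0, 0, 0, 0, 0, 0], [0, 0, 0, 0, 0, 0], [0, 0, 6, 0, 0, 0], [0, 0, 0, 0, 0, 0]],
  ],
  jaw=0.1,
)

```text
time_s: 7.52
tool_pos: [514.5, 395.3, 138.7]
orientation: [-3.14, -0.002, 3.072]
contact_force: [0.6, -0.1, -0.2]
gripper_width: 47.2
grasp_force: 0.0
```

Call:
servo_tool(
  plan=[
    [[0, 0, 0, 0, 0, 0], [0, 0, 0, 0, 0, 0], [0, 0, 0, 0, 0, 0], [0, 0, 0, 0, 0, 0], [0, 0, 0, 0, 0, 0]],
  ],
  jaw=-1,
)

```text
time_s: 8.15
tool_pos: [515.1, 396.6, 140.5]
orientation: [3.14, -0.0, 3.073]
contact_force: [-0.4, 4.7, -0.9]
gripper_width: 25.2
grasp_force: 58.7
```

Call:
servo_tool(
  plan=[
    [[0, -8.9, -3.8, 0, 0, 0], [0, -9.2, -3, 0, 0, 0], [0, -9.5, -2.2, 0, 0, 0], [0, -9.6, -1.3, 0, 0, 0], [0, -9.7, -0.4, 0, 0, 0], [0, -9.7, 0.4, 0, 0, 0], [0, -9.6, 1.3, 0, 0, 0], [0, -9.5, 2.2, 0, 0, 0], [0, -9.2, 3, 0, 0, 0], [0, -8.9, 3.8, 0, 0, 0], [0, -3, 1.5, 0, 0, 0], [0, 0, 0, 0, 0, 0]],
  ],
)

```text
time_s: 9.65
tool_pos: [508.4, 306.2, 142.6]
orientation: [3.124, 0.001, 3.076]
contact_force: [-2.3, 13.9, 10.7]
gripper_width: 24.7
grasp_force: 64.8
```

```bash
python3 - <<'E'
from h import *
rel(519.5,440,250,3.077)
b=snap("side","s3.png")
cv2.imwrite("pics/s3c.png",cv2.resize(b[190:390,140:400,::-1],(780,600),interpolation=cv2.INTER_CUBIC))
E
```

```text
rel [[-2.3, 136.0, -105.0], [1.0, 0.1, -0.1]] norm 171.9 at [508.4 306.2 142.6] yaw 3.076 w 24.7 f [-2.3 13.9 10.7] 9.65
```

View pics/s3c.png

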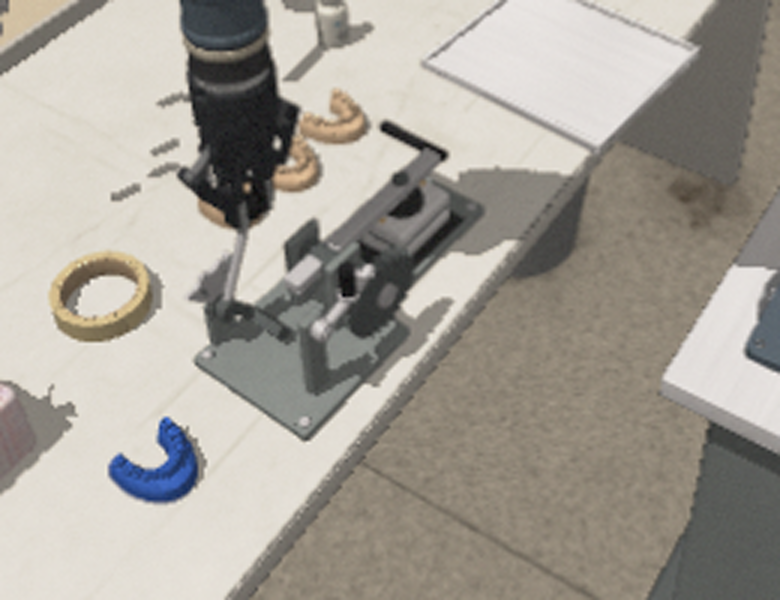

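The lever now leans toward the hinge, with the ball inside the gripper at about (245,200) in the crop. I'll release, rise, turn and go to the pawl knob.

Call:
servo_tool(
  plan=[
    [[0, 0, 0, 0, 0, 0], [0, 0, 0, 0, 0, 0], [0, 0, 0, 0, 0, 0], [0, 0, -45, 0, 0, 0], [0, 0, -45, 0, 0, 0]],
  ],
  jaw=0.1,
)

```text
time_s: 10.32
tool_pos: [507.4, 298.1, 227.5]
orientation: [-3.139, -0.004, 3.071]
contact_force: [0.7, 0.5, 0.3]
gripper_width: 47.0
grasp_force: 0.0
```

Call:
servo_tool(
  plan=[
    [[40, -3, 0, 0, 0, 0], [40, -3, 0, 0, 0, 0], [36, -3, 0, 0, 0, 0], [0, 0, 0, 0, 0, 10], [0, 0, 0, 0, 0, 10], [0, 0, 0, 0, 0, 10], [0, 0, 0, 0, 0, 10], [0, 0, 0, 0, 0, 10], [0, 0, 0, 0, 0, 10], [0, 0, 0, 0, 0, 10], [0, 0, 0, 0, 0, 10], [0, 0, 0, 0, 0, 10]],
  ],
)

```text
time_s: 11.82
tool_pos: [391.9, 297.4, 227.9]
orientation: [-3.14, 0.002, 1.495]
contact_force: [0.3, -0.2, -0.3]
gripper_width: 46.8
grasp_force: 0.0
```

```bash
python3 - <<'E'
from h import *
rel(392,311,126,1.506)
b=snap("side","s4.png")
for n in ("pawl_knob","pawl_pivot","lever_knob","press_handle"):
    k=nets.tip_of("side",n); print(n,[(np.round(r["uv"],1),round(r["confidence"],2)) for r in k[:2]])
print(onz("side",(197,279),157))
E
```

```text
rel [[13.7, -0.8, 101.8], [-0.1, 0.1, -0.7]] norm 102.7 at [391.9 297.4 227.9] yaw 1.495 w 46.8 f [ 0.3 -0.2 -0.3] 11.82
pawl_knob [(array([254.1, 283.2]), 0.69), (array([239.3, 247.6]), 0.37)]
pawl_pivot [(array([222.9, 258.3]), 0.71), (array([244. , 294.9]), 0.6)]
lever_knob [(array([220.3, 256.8]), 0.75)]
press_handle [(array([278.2, 237. ]), 0.95)]
[517.43538356 399.86794974 157.        ]
```

Call:
servo_tool(
  plan=[
    [[14, 0, 20, 0, 0, 0], [0, 0, 40, 0, 0, 0], [0, 0, 41, 0, 0, 0], [0, 0, 0, 0, 0, 0]],
  ],
)

```text
time_s: 12.58
tool_pos: [390.0, 310.4, 123.6]
orientation: [-3.134, 0.005, 1.503]
contact_force: [0.2, -0.6, 1.1]
gripper_width: 47.0
grasp_force: 0.0
```

Call:
servo_tool(
  plan=[
    [[0, 0, 0, 0, 0, 0], [0, 0, 0, 0, 0, 0], [0, 0, 0, 0, 0, 0], [0, 0, 0, 0, 0, 0], [0, 0, 0, 0, 0, 0], [0, 0, 0, 0, 0, 0]],
  ],
  jaw=-1,
)

```text
time_s: 13.32
tool_pos: [392.2, 313.1, 130.5]
orientation: [-3.14, -0.002, 1.502]
contact_force: [-5.5, -0.9, 3.5]
gripper_width: 13.8
grasp_force: 58.4
```

Call:
servo_tool(
  plan=[
    [[3.2, 0, -3.1, 0, 0, 0], [3.3, 0, -2.9, 0, 0, 0], [3.6, 0, -2.6, 0, 0, 0], [3.9, 0, -2.3, 0, 0, 0], [0, 0, 0, 0, 0, 0], [0, 0, 0, 0, 0, 0], [0, 0, 0, 0, 0, 0], [0, 0, 0, 0, 0, 0], [0, 0, 0, 0, 0, 0], [0, 0, 0, 0, 0, 0], [0, 0, 0, 0, 0, 0], [0, 0, 0, 0, 0, 0]],
  ],
)

```text
time_s: 14.82
tool_pos: [393.7, 326.1, 138.3]
orientation: [-3.14, 0.0, 1.5]
contact_force: [-4.2, 2.6, -11.6]
gripper_width: 13.8
grasp_force: 60.1
```

Call:
servo_tool(
  plan=[
    [[0, 0, 0, 0, 0, 0], [0, 0, 0, 0, 0, 0], [0, 0, 0, 0, 0, 0], [0, 0, 0, 0, 0, 0], [0, 0, 0, 0, 0, 0], [0, 0, 0, 0, 0, 0], [0, 0, 0, 0, 0, 0], [0, 0, 0, 0, 0, 0], [0, 0, 0, 0, 0, 0], [0, 0, 0, 0, 0, 0]],
  ],
)

```text
time_s: 16.08
tool_pos: [393.7, 326.1, 138.3]
orientation: [-3.14, 0.0, 1.5]
contact_force: [-4.1, 2.0, -11.5]
gripper_width: 13.5
grasp_force: 60.1
```

```bash
python3 - <<'E'
from h import *
b=snap("side","s5.png");snap("top","t5.png")
cv2.imwrite("pics/s5c.png",cv2.resize(b[150:390,140:400,::-1],(650,600),interpolation=cv2.INTER_CUBIC))
for n in ("press_handle","flask"):
  for c in("side","top"):
    k=nets.tip_of(c,n); print(n,c,[(np.round(r["uv"],1),round(r["confidence"],2)) for r in k[:2]])
print(proj("side",(497,266,260)),proj("top",(497,266,260)))
E
```

```text
press_handle side [(array([235.1, 222.6]), 0.88), (array([355. , 166.8]), 0.66)]
press_handle top [(array([172.4, 235.7]), 0.72), (array([234.9, 206.3]), 0.6)]
flask side [(array([273.7, 268.3]), 0.67)]
flask top [(array([228.6, 254.9]), 0.67), (array([234.5, 203.3]), 0.36)]
[231.52965026 223.70311097] [172.86568819 236.20323221]
```

View pics/s5c.png

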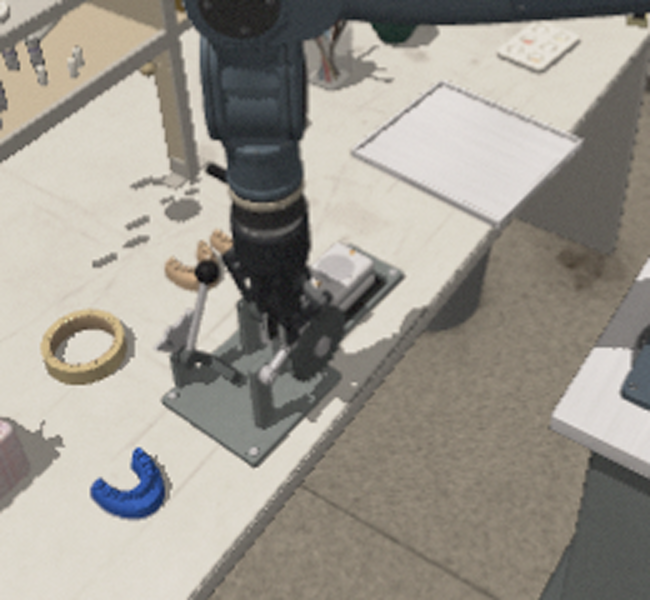

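The side crop shows the arm upright (handle at (215,172) crop, i.e. where I predict it for fully open) and the flask free on the bed at (345,268). I'll lower the pawl and let go.

Call:
servo_tool(
  plan=[
    [[-3.9, 0, 2.3, 0, 0, 0], [-3.6, 0, 2.6, 0, 0, 0], [-3.3, 0, 2.9, 0, 0, 0], [-3.2, 0, 3.1, 0, 0, 0], [0, 0, 0, 0, 0, 0]],
  ],
)

```text
time_s: 17.0
tool_pos: [392.8, 314.9, 132.2]
orientation: [3.141, -0.008, 1.503]
contact_force: [-10.3, 4.4, 3.5]
gripper_width: 13.4
grasp_force: 61.3
```

Call:
servo_tool(
  plan=[
    [[0, 0, 0, 0, 0, 0], [0, 0, 0, 0, 0, 0], [0, 0, 0, 0, 0, 0], [0, 0, -30, 0, 0, 0], [0, 0, -40, 0, 0, 0], [-30, 0, -20, 0, 0, 0], [-40, 0, 0, 0, 0, 0], [-40, 0, 0, 0, 0, 0], [-40, 0, 0, 0, 0, 0]],
  ],
  jaw=0.1,
)

```text
time_s: 18.12
tool_pos: [383.3, 161.3, 218.4]
orientation: [3.139, 0.0, 1.502]
contact_force: [0.4, -0.4, 0.1]
gripper_width: 47.3
grasp_force: 0.0
```

```bash
python3 - <<'E'
from h import *
rel(450,145,120,1.506)
b=snap("side","s6.png");t=snap("top","t6.png")
cv2.imwrite("pics/t6c.png",cv2.resize(t[180:310,140:300,::-1],(738,600),interpolation=cv2.INTER_CUBIC))
for n in ("press_handle","flask","pawl_knob"):
  for c in("side","top"):
    k=nets.tip_of(c,n); print(n,c,[(np.round(r["uv"],1),round(r["confidence"],2)) for r in k[:2]])
    if n=="flask" and k: print(onz(c,k[0]["uv"],14))
print(onz("top",(228.6,254.9),14),onz("side",(273.7,268.3),14))
E
```

```text
rel [[-11.6, 67.5, 98.6], [0.1, 0.0, -0.3]] norm 120.0 at [383.3 161.3 218.4] yaw 1.502 w 47.3 f [ 0.4 -0.4  0.1] 18.12
press_handle side [(array([234.2, 221.6]), 0.56)]
press_handle top [(array([176. , 235.6]), 0.68), (array([156. , 268.8]), 0.32)]
flask side [(array([273.1, 267.3]), 0.94)]
[454.99314442 148.38979041  14.        ]
flask top [(array([228.2, 253.6]), 0.73)]
[452.44962541 136.73458552  14.        ]
pawl_knob side [(array([253.4, 281.3]), 0.46)]
pawl_knob top [(array([161.4, 272.4]), 0.4)]
[448.33389192 135.30673756  14.        ] [450.95270775 150.91599047  14.        ]
```

View pics/t6c.png

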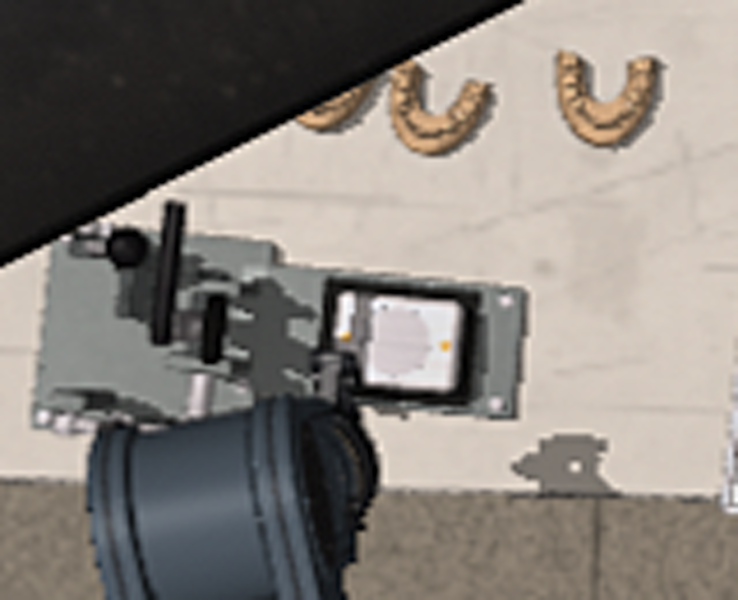

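The top crop shows the lever knob at (127,248), now on the inner side, the handle upright at (168,270), and the flask on the bed around (398,345). The rightmost cast was nudged to (605,100). Now the flask.

Call:
servo_tool(
  plan=[
    [[-13.5, 34, 10, 0, 0, 0], [0, 34.5, 20, 0, 0, 0], [0, 0, 50, 0, 0, 0], [0, 0, 50, 0, 0, 0], [0, 0, 40, 0, 0, 0], [0, 0, 28, 0, 0, 0], [0, 0, 0, 0, 0, 0], [0, 0, 0, 0, 0, 0]],
  ],
  jaw=1,
)

```text
time_s: 19.52
tool_pos: [451.0, 145.1, 20.9]
orientation: [3.14, -0.0, 1.502]
contact_force: [-0.1, -0.4, 0.1]
gripper_width: 85.4
grasp_force: 0.0
```

Call:
servo_tool(
  plan=[
    [[0, 0, 0, 0, 0, 0], [0, 0, 0, 0, 0, 0], [0, 0, 0, 0, 0, 0], [0, 0, 0, 0, 0, 0], [0, 0, 0, 0, 0, 0]],
  ],
  jaw=-1,
  force=80,
)

```text
time_s: 20.15
tool_pos: [453.0, 144.9, 22.6]
orientation: [3.136, -0.002, 1.501]
contact_force: [1.3, 0.2, 6.5]
gripper_width: 60.8
grasp_force: 89.8
```

Call:
servo_tool(
  plan=[
    [[0, 0, -25, 0, 0, 0], [0, 0, -32, 0, 0, 0], [-50.7, -5.2, 0, 0, 0, 0], [-50.7, -5.2, 0, 0, 0, 0], [-50.7, -5.2, 0, 0, 0, 0], [-50.7, -5.2, 0, 0, 0, 0], [-50.7, -5.2, 0, 0, 0, 0], [-50.7, -5.2, 0, 0, 0, 1.5], [0, 0, 0, 0, 0, 0], [0, 0, 0, 0, 0, 0]],
  ],
)

```text
time_s: 21.4
tool_pos: [396.7, -156.1, 75.7]
orientation: [-3.139, -0.002, 1.474]
contact_force: [-0.1, 0.6, -4.8]
gripper_width: 61.0
grasp_force: 88.8
```

```bash
python3 - <<'E'
from h import *
print(get_state()["grasp_force"])
rel(401.4,-156.2,16,1.475)
b=snap("side","s7.png");t=snap("top","t7.png")
for n in ("cast_a","flask","carry_tray"):
  for c in("side","top"):
    k=nets.tip_of(c,n); print(n,c,[(np.round(r["uv"],1),round(r["confidence"],2)) for r in k[:5]])
cv2.imwrite("pics/t7c.png",cv2.resize(t[170:320,170:390,::-1],(800,545),interpolation=cv2.INTER_CUBIC))
E
```

```text
88.76506805419922
rel [[0.2, 4.9, 59.7], [-0.1, -0.1, -0.0]] norm 59.9 at [ 396.7 -156.1   75.7] yaw 1.474 w 61.0 f [-0.1  0.6 -4.8] 21.4
cast_a side [(array([238.2, 247.5]), 0.73), (array([191.6, 350. ]), 0.68), (array([220.9, 260.9]), 0.59), (array([260.6, 226.9]), 0.52)]
cast_a top [(array([269.7, 202.3]), 0.7), (array([235., 203.]), 0.7), (array([208. , 197.1]), 0.62), (array([120.9, 244.2]), 0.48)]
flask side [(array([335.5, 208.5]), 0.72)]
flask top [(array([324.1, 275.1]), 0.6), (array([270.8, 201.4]), 0.52)]
carry_tray side [(array([326.3, 209.9]), 0.9), (array([249.3, 274.1]), 0.6)]
carry_tray top [(array([338.2, 257.9]), 0.77)]
```

View pics/t7c.png

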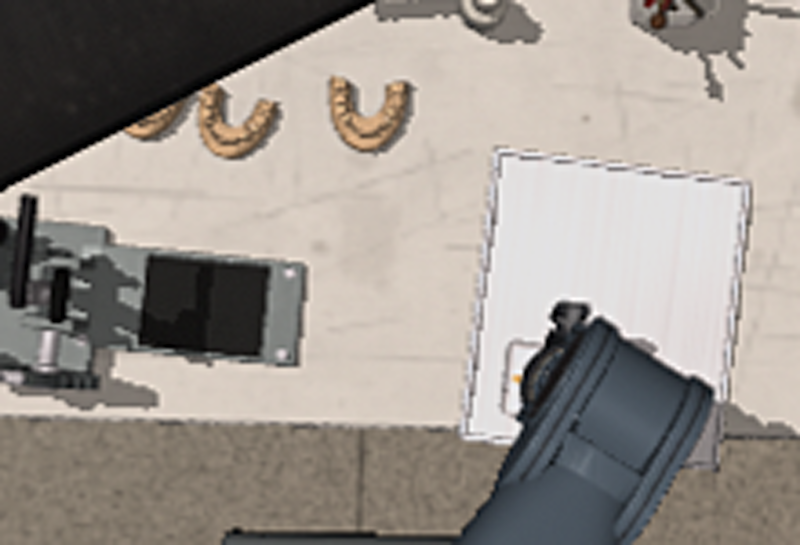

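The flask is held over the tray's near-left corner, at (520,380) in the crop, and the bed is empty. I'll lower it and release.

Call:
servo_tool(
  plan=[
    [[0, 5, 25, 0, 0, 0], [0, 0, 25, 0, 0, 0], [0, 0, 10, 0, 0, 0], [0, 0, 0, 0, 0, 0], [0, 0, 0, 0, 0, 0]],
  ],
)

```text
time_s: 22.42
tool_pos: [403.7, -157.8, 17.9]
orientation: [3.14, 0.001, 1.475]
contact_force: [0.1, -1.0, -3.9]
gripper_width: 61.1
grasp_force: 88.5
```

Call:
servo_tool(
  plan=[
    [[0, 0, 0, 0, 0, 0], [0, 0, 0, 0, 0, 0], [0, 0, 0, 0, 0, 0], [0, 0, -30, 0, 0, 0], [0, 0, -40, 0, 0, 0], [0, 0, -40, 0, 0, 0]],
  ],
  jaw=0.75,
)

```text
time_s: 23.18
tool_pos: [402.8, -157.3, 128.1]
orientation: [3.141, 0.0, 1.475]
contact_force: [0.5, 0.4, 1.0]
gripper_width: 74.9
grasp_force: 0.0
```

```bash
python3 - <<'E'
from h import *
f=lambda a:np.round(a,1).tolist()
rel(484,82,150,3.077)
# casts: yellow blobs in t7
im=cv2.imread("pics/t7.png");hsv=cv2.cvtColor(im,cv2.COLOR_BGR2HSV)
m=cv2.inRange(hsv,(5,70,120),(25,255,255));m[:180]=0;m[230:]=0;m[:,:190]=0;m[:,300:]=0
n,l,st,c=cv2.connectedComponentsWithStats(m)
for i in range(1,n):
    if st[i,4]<30: continue
    ys,xs=np.where(l==i);w=np.array([onz("top",(x,y),28)[:2] for x,y in zip(xs,ys)])
    (cx,cy),(a,b),ang=cv2.minAreaRect(w.astype(np.float32))
    print(st[i],"centroid",f(c[i]),f(onz("top",c[i],28)),"rect",f((cx,cy,a,b,ang)),"bbox",f(w.min(0)),f(w.max(0)))
print([f(onz("top",u,0)) for u in((269.7,202.3),(235,203),(208,197.1))],[f(onz("side",u,0)) for u in((238.2,247.5),(220.9,260.9),(260.6,226.9))])
b=cv2.imread("pics/s7.png")
cv2.imwrite("pics/s7c.png",cv2.resize(b[205:285,195:295],(750,600),interpolation=cv2.INTER_CUBIC))
E
```

```text
rel [[246.0, 58.0, -21.9], [0.0, 0.0, -91.8]] norm 253.7 at [ 402.8 -157.3  128.1] yaw 1.475 w 74.9 f [0.5 0.4 1. ] 23.18
[261 191  20  20 204] centroid [269.9, 201.6] [622.3, 8.0, 28.0] rect [626.0, 6.2, 61.1, 61.0, 1.6] bbox [595.2, -24.3] [655.8, 37.6]
[225 193  21  20 176] centroid [232.7, 204.2] [610.4, 126.6, 28.0] rect [612.1, 126.3, 63.0, 58.2, 74.3] bbox [585.1, 88.1] [646.2, 152.2]
[204 199  14   9  44] centroid [210.6, 203.8] [609.8, 197.3, 28.0] rect [610.4, 195.1, 13.0, 45.6, 28.5] bbox [599.0, 177.3] [625.7, 218.2]
[[622.9, 8.9, 0.0], [617.2, 121.8, 0.0], [633.9, 210.2, 0.0]] [[614.7, 125.8, 0.0], [623.2, 205.9, 0.0], [613.2, -0.9, 0.0]]
```

View pics/s7c.png

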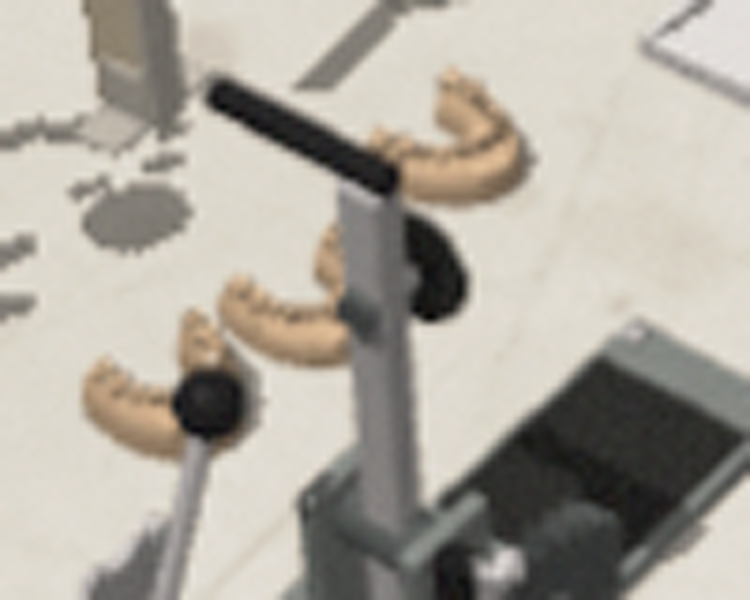

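The side crop shows three yellow casts on the bench: (150,415), (290,320) and (470,150) in the crop. It also shows the upright clamp arm with its handle at (215,90)–(385,185). Next I rise, turn and fetch the handle.

Call:
servo_tool(
  plan=[
    [[0, 0, -20, 0, 0, -10.2], [0, 0, -20, 0, 0, -10.2], [0, 0, -20, 0, 0, -10.2], [0, 0, -20, 0, 0, -10.2], [0, 0, -20, 0, 0, -10.2], [0, 0, -20, 0, 0, -10.2], [0, 0, -20, 0, 0, -10.2], [0, 0, -21, 0, 0, -10.2], [0, 0, -21, 0, 0, -10.2]],
  ],
  jaw=0.1,
)

```text
time_s: 24.3
tool_pos: [402.9, -157.4, 309.9]
orientation: [-3.141, 0.001, 3.083]
contact_force: [-0.1, 0.4, 0.3]
gripper_width: 47.0
grasp_force: 0.0
```

Call:
servo_tool(
  plan=[
    [[-8.4, 51.7, 0, 0, 0, 0], [-8.4, 51.7, 0, 0, 0, 0], [-8.4, 51.7, 0, 0, 0, 0], [-8.4, 51.7, 0, 0, 0, 0], [-8.4, 51.7, 0, 0, 0, 0], [-8.4, 51.7, 0, 0, 0, 0], [-8.4, 51.7, 0, 0, 0, 0], [0, 0, 0, 0, 0, 0], [0, 0, 0, 0, 0, 0]],
  ],
)

```text
time_s: 25.42
tool_pos: [484.6, 199.9, 308.9]
orientation: [-3.141, -0.0, 3.078]
contact_force: [-0.2, -0.6, -0.1]
gripper_width: 46.8
grasp_force: 0.0
```

```bash
python3 - <<'E'
from h import *
f=lambda a:np.round(a,1).tolist()
print(f(tri((172.4,235.7),(235.1,222.6))),f(tri((176,235.6),(234.2,221.6))))
# bar ends, side crop s7c scale 7.5 offset (195,205); top crop t6c scale 4.615 off (140,180); t7c scale 3.636 off(170,170)
print("bar far/near tri",f(tri((140+174/4.615,180+205/4.615),(195+215/7.5,205+90/7.5))),f(tri((140+162/4.615,180+340/4.615),(195+388/7.5,205+180/7.5))))
snap("side","s8.png");snap("top","t8.png")
for c in("side","top"):
    k=nets.tip_of(c,"press_handle"); print(c,[(np.round(r["uv"],1),round(r["confidence"],2)) for r in k[:2]])
    k=nets.tip_of(c,"flask"); print(c,[(np.round(r["uv"],1),round(r["confidence"],2),f(onz(c,r["uv"],5))) for r in k[:2]])
rel(487,262,310,3.077)
E
```

```text
[493.8, 263.2, 263.7] [497.6, 256.5, 260.4]
bar far/near tri [530.8, 255.3, 260.6] [450.6, 258.9, 257.7]
side [(array([234.3, 223.3]), 0.86)]
side [(array([335.4, 225.3]), 0.93, [389.4, -145.3, 5.0]), (array([215.5, 292.2]), 0.54, [547.9, 319.0, 5.0])]
top []
top [(array([319.9, 272.4]), 0.94, [400.3, -159.6, 5.0])]
rel [[2.0, 62.9, -0.7], [0.0, 0.0, -0.1]] norm 63.0 at [484.8 199.1 309.2] yaw 3.076 w 46.8 f [ 0.2 -0.1  1.1] 25.73
```

Call:
servo_tool(
  plan=[
    [[-3, 30, 0, 0, 0, 0], [0, 30, 0, 0, 0, 0], [0, 0, 20, 0, 0, 0], [0, 0, 24, 0, 0, 0], [0, 0, 20, 0, 0, 0], [0, 0, 0, 0, 0, 0]],
  ],
)

```text
time_s: 26.48
tool_pos: [490.6, 258.8, 242.9]
orientation: [-3.14, -0.004, 3.076]
contact_force: [0.4, -0.6, 0.0]
gripper_width: 46.8
grasp_force: 0.0
```

Call:
servo_tool(
  plan=[
    [[0, 0, 0, 0, 0, 0], [0, 0, 0, 0, 0, 0], [0, 0, 0, 0, 0, 0], [0, 0, 0, 0, 0, 0], [0, 0, 0, 0, 0, 0], [0, 0, 0, 0, 0, 0]],
  ],
  jaw=-1,
  force=60,
)

```text
time_s: 27.22
tool_pos: [492.3, 259.5, 246.5]
orientation: [3.141, 0.003, 3.077]
contact_force: [1.6, -2.4, 5.4]
gripper_width: 12.0
grasp_force: 58.8
```

```bash
python3 -c "
import numpy as np
t=np.linspace(1.54,-0.085,25);y=-180*np.cos(t);z=180*np.sin(t)
print([[0,round(a,1),round(-b,1),0,0,0] for a,b in zip(np.diff(y),np.diff(z))])"
```

```text
[[0, np.float64(-12.2), np.float64(0.8), 0, 0, 0], [0, np.float64(-12.1), np.float64(1.6), 0, 0, 0], [0, np.float64(-11.9), np.float64(2.4), 0, 0, 0], [0, np.float64(-11.8), np.float64(3.2), 0, 0, 0], [0, np.float64(-11.5), np.float64(4.0), 0, 0, 0], [0, np.float64(-11.2), np.float64(4.8), 0, 0, 0], [0, np.float64(-10.9), np.float64(5.5), 0, 0, 0], [0, np.float64(-10.5), np.float64(6.3), 0, 0, 0], [0, np.float64(-10.0), np.float64(6.9), 0, 0, 0], [0, np.float64(-9.5), np.float64(7.6), 0, 0, 0], [0, np.float64(-9.0), np.float64(8.2), 0, 0, 0], [0, np.float64(-8.4), np.float64(8.8), 0, 0, 0], [0, np.float64(-7.8), np.float64(9.4), 0, 0, 0], [0, np.float64(-7.1), np.float64(9.9), 0, 0, 0], [0, np.float64(-6.5), np.float64(10.3), 0, 0, 0], [0, np.float64(-5.7), np.float64(10.7), 0, 0, 0], [0, np.float64(-5.0), np.float64(11.1), 0, 0, 0], [0, np.float64(-4.2), np.float64(11.4), 0, 0, 0], [0, np.float64(-3.5), np.float64(11.7), 0, 0, 0], [0, np.float64(-2.7), np.float64(11.9), 0, 0, 0], [0, np.float64(-1.8), np.float64(12.0), 0, 0, 0], [0, np.float64(-1.0), np.float64(12.1), 0, 0, 0], [0, np.float64(-0.2), np.float64(12.2), 0, 0, 0], [0, np.float64(0.6), np.float64(12.2), 0, 0, 0]]
```

Call:
servo_tool(
  plan=[
    [[0, -12.2, 0.8, 0, 0, 0], [0, -12.1, 1.6, 0, 0, 0], [0, -11.9, 2.4, 0, 0, 0], [0, -11.8, 3.2, 0, 0, 0], [0, -11.5, 4, 0, 0, 0], [0, -11.2, 4.8, 0, 0, 0], [0, -10.9, 5.5, 0, 0, 0], [0, -10.5, 6.3, 0, 0, 0], [0, -10, 6.9, 0, 0, 0], [0, -9.5, 7.6, 0, 0, 0], [0, -9, 8.2, 0, 0, 0], [0, -8.4, 8.8, 0, 0, 0]],
  ],
)

```text
time_s: 28.72
tool_pos: [483.2, 130.1, 184.4]
orientation: [-3.141, 0.0, 3.077]
contact_force: [2.4, 3.9, 2.9]
gripper_width: 11.6
grasp_force: 62.5
```

Call:
servo_tool(
  plan=[
    [[0, -7.8, 9.4, 0, 0, 0], [0, -7.1, 9.9, 0, 0, 0], [0, -6.5, 10.3, 0, 0, 0], [0, -5.7, 10.7, 0, 0, 0], [0, -5, 11.1, 0, 0, 0], [0, -4.2, 11.4, 0, 0, 0], [0, -3.5, 11.7, 0, 0, 0], [0, -2.7, 11.9, 0, 0, 0], [0, -1.8, 12, 0, 0, 0], [0, -1, 12.1, 0, 0, 0], [0, -0.2, 12.2, 0, 0, 0], [0, 0.6, 12.2, 0, 0, 0]],
  ],
)

```text
time_s: 30.22
tool_pos: [480.1, 85.6, 48.8]
orientation: [-3.14, -0.001, 3.077]
contact_force: [-1.1, -1.1, 6.4]
gripper_width: 11.5
grasp_force: 68.5
```

Call:
servo_tool(
  plan=[
    [[0, 0, 0, 0, 0, 0], [0, 0, 0, 0, 0, 0]],
  ],
)

```text
time_s: 30.48
tool_pos: [480.1, 85.5, 49.7]
orientation: [-3.14, -0.001, 3.077]
contact_force: [-0.3, -3.3, 3.0]
gripper_width: 11.9
grasp_force: 68.2
```

Call:
servo_tool(
  plan=[
    [[0, 0, 0, 0, 0, 0], [0, 0, 0, 0, 0, 0], [0, 0, 0, 0, 0, 0], [0, 0, -40, 0, 0, 0], [0, 0, -60, 0, 0, 0], [0, 0, -60, 0, 0, 0], [0, 0, -20, 0, 0, 0], [10, -60, 0, 0, 0, 0], [0, -30, 0, 0, 0, 0]],
  ],
  jaw=0.1,
)

```text
time_s: 31.6
tool_pos: [464.5, -4.2, 230.6]
orientation: [-3.141, 0.001, 3.077]
contact_force: [1.2, 0.4, -0.1]
gripper_width: 46.9
grasp_force: 0.0
```

```bash
python3 - <<'E'
from h import *
f=lambda a:np.round(a,1).tolist()
b=snap("side","s9.png");t=snap("top","t9.png")
cv2.imwrite("pics/s9c.png",np.hstack([cv2.resize(b[200:340,190:330,::-1],(400,400),interpolation=cv2.INTER_CUBIC),cv2.resize(t[180:300,140:260,::-1],(400,400),interpolation=cv2.INTER_CUBIC)]))
for n in("press_handle","pawl_knob","lever_knob"):
  for c in("side","top"):
    k=nets.tip_of(c,n); print(n,c,[(np.round(r["uv"],1),round(r["confidence"],2)) for r in k[:2]])
print("expected handle 0:",proj("side",(484,82,80)),"at .26",proj("side",(484,88,126)),"lever inner",proj("side",(509,303,157)),proj("top",(509,303,157)))
rel(509,303,200,3.077)
E
```

```text
press_handle side [(array([174.5, 289.9]), 0.66), (array([214.8, 292.2]), 0.63)]
press_handle top [(array([243.3, 242.9]), 0.73)]
pawl_knob side [(array([253.2, 282.8]), 0.51)]
pawl_knob top [(array([162.9, 273.5]), 0.54)]
lever_knob side [(array([222.1, 258.2]), 0.85)]
lever_knob top [(array([165.1, 232.6]), 0.75)]
expected handle 0: [276.71962884 236.45189304] at .26 [275.18560808 226.5579916 ] lever inner [223.30450335 258.00396355] [167.45304063 232.81493943]
rel [[-25.1, 307.3, 29.8], [0.0, -0.0, 0.1]] norm 309.7 at [464.7  -2.1 229.7] yaw 3.079 w 46.9 f [0.3 0.4 0.5] 32.0
```

View pics/s9c.png

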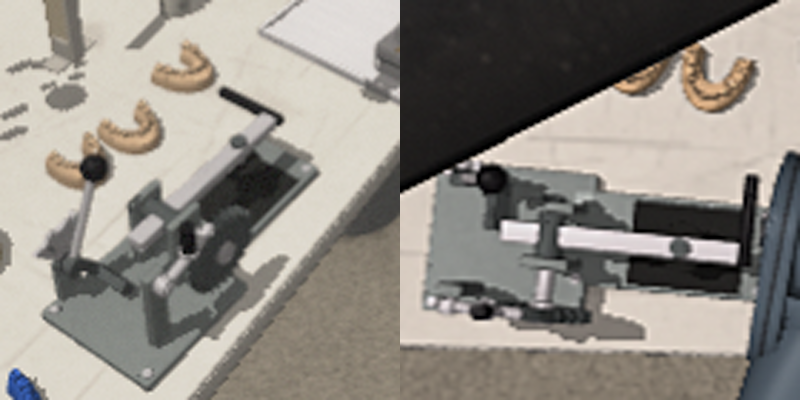

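The composite shows the arm down, with its handle at (253,107) left panel matching my prediction for angle 0, the pawl in the wheel, and the lever in the inner notch. Now I throw the lever back.

Call:
servo_tool(
  plan=[
    [[-5, 51.5, 0, 0, 0, 0], [-5, 51.5, 0, 0, 0, 0], [-5, 51.5, 0, 0, 0, 0], [-5, 51.5, 0, 0, 0, 0], [-5, 51.5, 0, 0, 0, 0], [0, 51.5, 0, 0, 0, 0], [0, 0, 0, 0, 0, 0], [0, 0, 40, 0, 0, 0], [0, 0, 32, 0, 0, 0], [0, 0, 20, 0, 0, 0], [0, 0, 0, 0, 0, 0]],
  ],
)

```text
time_s: 33.38
tool_pos: [507.6, 302.8, 135.4]
orientation: [-3.139, -0.005, 3.077]
contact_force: [-0.4, -0.3, -0.9]
gripper_width: 46.7
grasp_force: 0.0
```

Call:
servo_tool(
  plan=[
    [[0, 0, 0, 0, 0, 0], [0, 0, 0, 0, 0, 0], [0, 0, 0, 0, 0, 0], [0, 0, 0, 0, 0, 0], [0, 0, 0, 0, 0, 0]],
  ],
  jaw=-1,
)

```text
time_s: 34.0
tool_pos: [509.8, 306.4, 139.4]
orientation: [3.136, 0.001, 3.079]
contact_force: [-0.7, 6.2, -2.8]
gripper_width: 24.7
grasp_force: 58.6
```

Call:
servo_tool(
  plan=[
    [[0, 8.9, -3.8, 0, 0, 0], [0, 9.2, -3, 0, 0, 0], [0, 9.5, -2.2, 0, 0, 0], [0, 9.6, -1.3, 0, 0, 0], [0, 9.7, -0.4, 0, 0, 0], [0, 9.7, 0.4, 0, 0, 0], [0, 9.6, 1.3, 0, 0, 0], [0, 9.5, 2.2, 0, 0, 0], [0, 9.2, 3, 0, 0, 0], [0, 8.9, 3.8, 0, 0, 0], [0, 4, 1.5, 0, 0, 0], [0, 0, 0, 0, 0, 0]],
  ],
)

```text
time_s: 35.5
tool_pos: [517.5, 400.3, 138.2]
orientation: [-3.139, 0.005, 3.077]
contact_force: [9.8, -5.3, 5.5]
gripper_width: 25.0
grasp_force: 70.4
```

Call:
servo_tool(
  plan=[
    [[0, 0, 0, 0, 0, 0], [0, 0, 0, 0, 0, 0], [0, 0, 0, 0, 0, 0], [0, 0, -45, 0, 0, 0], [0, 0, -45, 0, 0, 0]],
  ],
  jaw=0.1,
)

```text
time_s: 36.12
tool_pos: [514.6, 401.2, 225.6]
orientation: [-3.14, -0.003, 3.078]
contact_force: [0.2, 0.6, 0.5]
gripper_width: 46.9
grasp_force: 0.0
```

```bash
python3 - <<'E'
from h import *
f=lambda a:np.round(a,1).tolist()
b=snap("side","s10.png");t=snap("top","t10.png")
for n in("lever_knob","cast_a"):
  for c in("side","top"):
    k=nets.tip_of(c,n); print(n,c,[(np.round(r["uv"],1),round(r["confidence"],2),f(onz(c,r["uv"],0))) for r in k[:4]])
print("lever outer",proj("side",(516,397.5,157)))
# cast footprint, side view yellow blobs
hsv=cv2.cvtColor(cv2.cvtColor(t,cv2.COLOR_RGB2BGR),cv2.COLOR_BGR2HSV)
m=cv2.inRange(hsv,(5,70,120),(25,255,255));m[:180]=0;m[230:]=0;m[:,:190]=0;m[:,300:]=0
n,l,st,c=cv2.connectedComponentsWithStats(m)
for i in range(1,n):
    if st[i,4]>30:
        ys,xs=np.where(l==i);w=np.array([onz("top",(x,y),25)[:2] for x,y in zip(xs,ys)],np.float32)
        print(f(cv2.minAreaRect(w)[0]),f(cv2.minAreaRect(w)[1]),cv2.minAreaRect(w)[2])
# s9: side blobs
cv2.imwrite("pics/s10c.png",np.hstack([cv2.resize(b[205:285,195:295,::-1],(400,320),interpolation=cv2.INTER_CUBIC),cv2.resize(t[185:225,200:290,::-1],(400,178),interpolation=cv2.INTER_CUBIC)]) if 0 else np.vstack([cv2.resize(b[215:295,185:285,::-1],(700,360),interpolation=cv2.INTER_CUBIC),cv2.resize(t[185:215,195:290,::-1],(700,221),interpolation=cv2.INTER_CUBIC)]))
rel(612,124,200)
E
```

```text
lever_knob side [(array([197. , 276.7]), 0.92, [641.8, 299.8, 0.0]), (array([238.3, 248.2]), 0.23, [612.3, 128.3, 0.0])]
lever_knob top []
cast_a side [(array([219. , 259.9]), 0.7, [631.4, 205.8, 0.0]), (array([194.4, 347.2]), 0.65, [474.1, 491.3, 0.0]), (array([236.9, 246.2]), 0.61, [622.4, 123.2, 0.0]), (array([254.5, 227.8]), 0.48, [628.7, 14.7, 0.0])]
cast_a top [(array([233.4, 207.2]), 0.72, [603.3, 126.5, 0.0]), (array([121. , 241.6]), 0.53, [481.4, 484.2, 0.0]), (array([267.1, 200.8]), 0.52, [627.5, 17.5, 0.0]), (array([210.1, 197.3]), 0.46, [633.4, 203.3, 0.0])]
lever outer [198.02259517 278.65078809]
[626.3, 6.3] [61.3, 61.1] 1.6269447803497314
[612.4, 126.5] [63.1, 58.3] 74.27437591552734
[610.7, 195.4] [13.0, 45.7] 28.526065826416016
rel [[-114.4, -270.5, 24.8]] norm 294.7 at [515.2 401.3 224.7] yaw 3.078 w 47.0 f [-0.2 -0.2  0.3] 36.42
```

View pics/s10c.png

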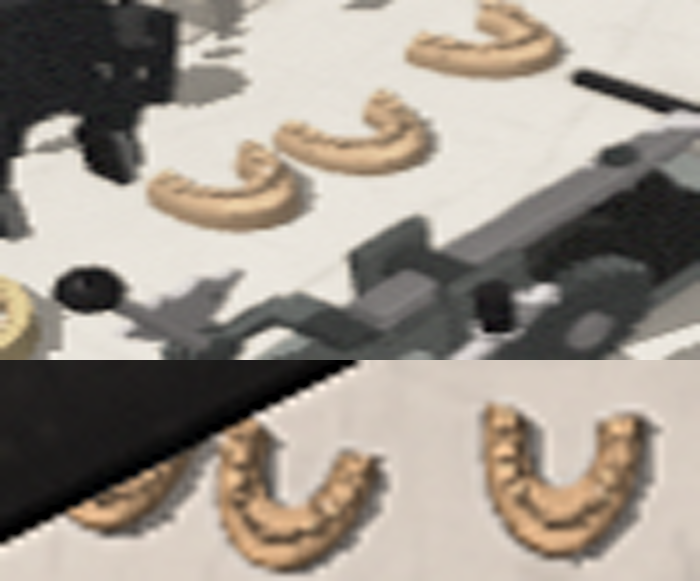

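The lever is back in the outer notch (ball at (88,290) upper panel). The three casts open away from the robot, and the left and middle ones stand close together in the top view. I'll take the right one first.

Call:
servo_tool(
  plan=[
    [[-16.9, -48.4, 0, 0, 0, 0], [-16.9, -48.4, 0, 0, 0, 0], [-16.9, -48.4, 0, 0, 0, 0], [-16.9, -48.4, 0, 0, 0, 0], [-16.9, -48.4, 0, 0, 0, 0], [-16.9, -48.4, 0, 0, 0, 0], [-16.9, -48.4, 20, 0, 0, 0], [-16.9, -48.4, 20, 0, 0, 0], [0, 0, 45, 0, 0, 0], [0, 0, 45, 0, 0, 0], [0, 0, 15, 0, 0, 0], [0, 0, 0, 0, 0, 0]],
  ],
  jaw=1,
)

```text
time_s: 37.92
tool_pos: [624.0, 6.7, 79.1]
orientation: [3.141, -0.005, 3.078]
contact_force: [-0.2, -0.2, 0.6]
gripper_width: 85.6
grasp_force: 0.0
```

```bash
python3 - <<'E'
from h import *
f=lambda a:np.round(a,1).tolist()
b=snap("side","s11.png")
k=nets.tip_of("side","cast_a"); print([(np.round(r["uv"],1),round(r["confidence"],2),f(onz("side",r["uv"],0))) for r in k[:4]])
# side-mask of right cast from s10 (unobstructed): extents on floor
cv2.imwrite("pics/s11c.png",cv2.resize(b[160:280,200:320,::-1],(600,600),interpolation=cv2.INTER_CUBIC))
rel(625,6.5,-2,3.09)
for p in((625,6.5,0),(625,38,0),(625,-25,0)): print(proj("side",p))
E
```

```text
[(array([191.4, 347.5]), 0.71, [480.2, 496.4, 0.0]), (array([253.7, 223.9]), 0.7, [644.0, -1.0, 0.0]), (array([219.7, 258.6]), 0.68, [633.4, 200.0, 0.0]), (array([238.2, 248.2]), 0.54, [612.6, 128.5, 0.0])]
rel [[2.0, -0.1, 85.0], [-0.0, 0.1, -0.7]] norm 85.0 at [626.8   6.5  83. ] yaw 3.078 w 85.6 f [ 0.4 -0.2  0.8] 38.02
[256.70831756 226.8874263 ]
[251.40464957 231.83481501]
[261.86969928 222.07279263]
```

View pics/s11c.png

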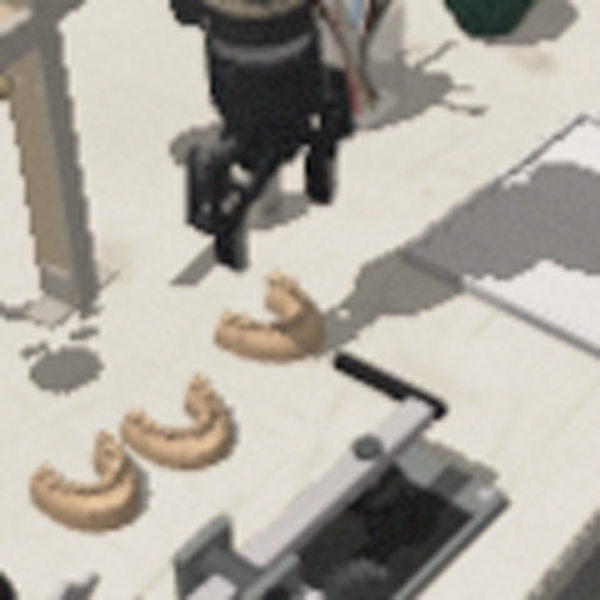

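The gripper stands above the right cast, which is at (270,320) in the crop; the projected edges of my estimate fall on its outline. I'll descend and grip.

Call:
servo_tool(
  plan=[
    [[0, 0, 35, 0, 0, 0], [0, 0, 28, 0, 0, 0], [0, 0, 14, 0, 0, 0], [0, 0, 7, 0, 0, 0], [0, 0, 0, 0, 0, 0], [0, 0, 0, 0, 0, 0]],
  ],
)

```text
time_s: 38.78
tool_pos: [627.0, 6.2, -1.1]
orientation: [-3.142, 0.003, 3.077]
contact_force: [1.0, 0.1, 0.7]
gripper_width: 84.8
grasp_force: 0.0
```

Call:
servo_tool(
  plan=[
    [[0, 0, 0, 0, 0, 0], [0, 0, 0, 0, 0, 0], [0, 0, 0, 0, 0, 0], [0, 0, 0, 0, 0, 0], [0, 0, 0, 0, 0, 0]],
  ],
  jaw=-1,
  force=70,
)

```text
time_s: 39.4
tool_pos: [627.3, 6.4, 0.0]
orientation: [3.141, 0.004, 3.078]
contact_force: [-1.7, 0.3, 6.3]
gripper_width: 62.7
grasp_force: 73.2
```

Call:
servo_tool(
  plan=[
    [[0, 0, -25, 0, 0, 0], [0, 0, -35, 0, 0, 0], [15.7, -47.1, 0, 0, 0, 0], [15.7, -47.1, 0, 0, 0, 0], [15.7, -47.1, 0, 0, 0, 0], [15.7, -47.1, 0, 0, 0, 0], [15.7, -47.1, 0, 0, 0, 0], [15.7, -47.1, 0, 0, 0, 1.9], [0, 0, 0, 0, 0, 0], [0, 0, 0, 0, 0, 0]],
  ],
)

```text
time_s: 40.65
tool_pos: [513.5, -269.4, 57.3]
orientation: [3.141, -0.0, 3.044]
contact_force: [0.6, 0.3, -0.8]
gripper_width: 62.3
grasp_force: 74.7
```

```bash
python3 - <<'E'
from h import *
rel(515,-269.7,5,3.045); print(get_state()["grasp_force"])
E
```

```text
rel [[-1.5, -0.2, 52.3], [0.0, -0.0, -0.1]] norm 52.3 at [ 513.5 -269.4   57.3] yaw 3.044 w 62.3 f [ 0.6  0.3 -0.8] 40.65
74.66710773092927
```

Call:
servo_tool(
  plan=[
    [[-1.5, 0, 25, 0, 0, 0], [0, 0, 18, 0, 0, 0], [0, 0, 9, 0, 0, 0], [0, 0, 0, 0, 0, 0], [0, 0, 0, 0, 0, 0]],
  ],
)

```text
time_s: 41.28
tool_pos: [515.5, -269.5, 5.4]
orientation: [-3.141, 0.0, 3.045]
contact_force: [-0.3, 0.2, -0.9]
gripper_width: 62.6
grasp_force: 74.7
```

Call:
servo_tool(
  plan=[
    [[0, 0, 0, 0, 0, 0], [0, 0, 0, 0, 0, 0], [0, 0, 0, 0, 0, 0], [0, 0, -25, 0, 0, 0], [0, 0, -40, 0, 0, 0], [0, 0, -40, 0, 0, 0]],
  ],
  jaw=0.75,
)

```text
time_s: 42.02
tool_pos: [514.8, -269.7, 111.1]
orientation: [3.141, -0.001, 3.044]
contact_force: [-0.0, -0.1, -0.3]
gripper_width: 74.4
grasp_force: 0.0
```

```bash
cat > q.py <<'E'
from h import *
f=lambda a:np.round(a,1).tolist()
t=snap("top","tq.png");snap("side","sq.png")
for n in("cast_a","flask"):
  for c in("side","top"):
    print(n,c,[(np.round(r["uv"],1).tolist(),round(r["confidence"],2),f(onz(c,r["uv"],0))) for r in nets.tip_of(c,n)[:6]])
hsv=cv2.cvtColor(t,cv2.COLOR_RGB2HSV)
m=cv2.inRange(hsv,(5,70,110),(25,255,255));m[:180]=0;m[300:]=0;m[:,:190]=0;m[:,390:]=0
n,l,st,c=cv2.connectedComponentsWithStats(m)
for i in range(1,n):
    if st[i,4]>30:
        ys,xs=np.where(l==i);w=np.array([onz("top",(x,y),25)[:2] for x,y in zip(xs,ys)],np.float32)
        r=cv2.minAreaRect(w);print("blob",st[i].tolist(),f(r[0]),f(r[1]),round(r[2],1),"mean",f(w.mean(0)))
E
cat q.py > /dev/null; python3 q.py; python3 - <<'E'
from h import *
rel(612,126,150,2.92)
E
```

```text
cast_a side [([222.9, 261.8], 0.85, [615.0, 205.6, -0.0]), ([192.5, 347.3], 0.82, [478.1, 494.3, 0.0]), ([323.6, 196.2], 0.67, [512.5, -280.4, 0.0]), ([237.8, 249.0], 0.51, [611.3, 132.3, 0.0])]
cast_a top [([230.3, 204.2], 0.79, [612.8, 136.9, 0.0]), ([119.7, 244.6], 0.66, [471.6, 487.9, 0.0]), ([210.1, 197.3], 0.42, [633.4, 203.3, 0.0]), ([354.5, 241.9], 0.39, [501.8, -270.3, 0.0])]
flask side [([332.2, 221.4], 0.59, [411.8, -163.6, 0.0]), ([266.6, 274.4], 0.55, [462.9, 173.8, 0.0])]
flask top [([321.5, 270.8], 0.77, [405.4, -165.1, 0.0]), ([231.4, 204.6], 0.34, [611.6, 133.3, 0.0])]
blob [225, 193, 20, 20, 188] [612.1, 126.5] [63.9, 57.9] 73.2 mean [610.4000244140625, 126.0999984741211]
blob [204, 199, 14, 9, 53] [610.0, 195.1] [14.4, 45.7] 28.5 mean [610.7000122070312, 196.1999969482422]
blob [347, 240, 13, 8, 56] [495.9, -260.0] [41.4, 18.7] 65.0 mean [495.70001220703125, -259.8999938964844]
rel [[-58.5, 403.0, -40.7], [0.1, -0.1, 7.1]] norm 409.3 at [ 514.4 -269.4  109.1] yaw 3.044 w 74.7 f [-0.6  0.6 -0.8] 42.33
```

```bash
cat > fit.py <<'E'
from h import *
from scipy.optimize import minimize
def mask(fn,box):
    m=cv2.inRange(cv2.cvtColor(cv2.imread(fn),cv2.COLOR_BGR2HSV),(5,60,90),(25,255,255));k=np.zeros_like(m);x0,y0,x1,y1=box;k[y0:y1,x0:x1]=m[y0:y1,x0:x1];return k
def biggest(m):
    n,l,s,c=cv2.connectedComponentsWithStats(m);i=1+np.argmax(s[1:,4]);return (l==i)
def topl(fn,box,z=25):
    ys,xs=np.where(biggest(mask(fn,box)));return np.array([onz("top",(x+a,y+b),z)[:2] for x,y in zip(xs,ys) for a in(-.25,.25) for b in(-.25,.25)])
c0=imaging.camera_info("side")
def pj(P):
    K=np.array(c0["camera_matrix"],float);V=np.array(c0["view"],float);q=P@V[:3,:3].T+V[:3,3];s=q[:,:2]/q[:,2:];s=s*(1+c0["k1"]*(s**2).sum(1,keepdims=True));return s@K[:2,:2].T+K[:2,2]
def render(T,p,h,S=4):
    c,s=np.cos(p[2]),np.sin(p[2]);W=(T)@np.array([[c,s],[-s,c]])+p[:2]
    P=np.vstack([np.c_[W,np.full(len(W),z)] for z in np.linspace(1,h,8)])
    uv=np.round(pj(P)*S).astype(int);m=np.zeros((420*S,560*S),np.uint8);m[uv[:,1],uv[:,0]]=255
    return cv2.morphologyEx(cv2.dilate(m,np.ones((3,3))),cv2.MORPH_CLOSE,np.ones((7,7)))[::1]
def fit(T,sm,p0,h=26):
    S=4;big=cv2.resize(sm.astype(np.uint8),None,fx=S,fy=S,interpolation=cv2.INTER_NEAREST)>0
    def cost(p):
        r=render(T,p,h)>0;return 1-(r&big).sum()/(r|big).sum()
    best=min((minimize(cost,[p0[0],p0[1],a],method="Nelder-Mead",options=dict(initial_simplex=[[p0[0]+i,p0[1]+j,a+k] for i,j,k in((0,0,0),(12,0,0),(0,12,0),(0,0,.2))],xatol=.3,fatol=1e-3)) for a in(-.4,0,.4)),key=lambda r:r.fun)
    return np.round(best.x,2),round(best.fun,3)
E
python3 - <<'E'
from fit import *
R=topl("pics/t10.png",(255,185,290,215));R0=cv2.minAreaRect(R.astype(np.float32))
M=topl("pics/tq.png",(220,185,250,220));M0=cv2.minAreaRect(M.astype(np.float32))
print(R0,M0)
for z,T in(("R",R-np.array([626.5,6.4])),("M",M-np.array(M0[0]))):
    for nm,fn,box,p0 in(("right","pics/s10.png",(238,212,272,235),(627,6)),("mid","pics/s10.png",(222,234,250,256),(612,126)),("left","pics/s10.png",(203,245,231,268),(625,204)),("midq","pics/sq.png",(222,234,250,258),(612,126))):
        m=biggest(mask(fn,box));print(z,nm,m.sum(),fit(T,m,p0))
E
```

```text
((624.7322998046875, 4.607645034790039), (66.09505462646484, 65.90838623046875), 1.6171720027923584) ((612.2223510742188, 126.20416259765625), (69.99539184570312, 60.47407531738281), 74.27424621582031)
R right 217 (array([ 6.2908e+02,  1.1270e+01, -9.0000e-02]), np.float64(0.244))
R mid 216 (array([ 6.1745e+02,  1.3093e+02, -3.7000e-01]), np.float64(0.299))
R left 234 (array([ 6.3332e+02,  2.0872e+02, -4.4000e-01]), np.float64(0.281))
R midq 218 (array([ 6.1667e+02,  1.3225e+02, -4.0000e-01]), np.float64(0.291))
M right 217 (array([6.248e+02, 1.388e+01, 1.700e-01]), np.float64(0.214))
M mid 216 (array([ 6.1290e+02,  1.3487e+02, -7.0000e-02]), np.float64(0.259))
M left 234 (array([ 6.2929e+02,  2.0900e+02, -3.0000e-02]), np.float64(0.237))
M midq 218 (array([ 6.1376e+02,  1.3367e+02, -8.0000e-02]), np.float64(0.252))
```

Call:
servo_tool(
  plan=[
    [[-8.4, 50.2, 0, 0, 0, 0], [-8.4, 50.2, 0, 0, 0, 0], [-8.4, 50.2, 0, 0, 0, 0], [-8.4, 50.2, 0, 0, 0, 0], [-8.4, 50.2, 0, 0, 0, 0], [-8.4, 50.2, 0, 0, 0, 0], [-8.4, 50.2, 0, 0, 0, 0], [-8.4, 50.2, 0, 0, 0, 0]],
  ],
  jaw=-1,
  force=30,
)

```text
time_s: 43.32
tool_pos: [620.0, 124.8, 107.9]
orientation: [-3.141, -0.004, 3.044]
contact_force: [0.4, -0.1, 0.3]
gripper_width: 0.1
grasp_force: 0.0
```

Call:
servo_tool(
  plan=[
    [[0, 0, 0, 0, 0, 10], [0, 0, 0, 0, 0, 10], [0, 0, 0, 0, 0, 10], [0, 0, 0, 0, 0, 10], [0, 0, 0, 0, 0, 10], [0, 0, 0, 0, 0, 10], [0, 0, 0, 0, 0, 10], [0, 0, 0, 0, 0, 10], [0, 0, 0, 0, 0, 10], [0, 0, 0, 0, 0, 10.5], [0, 0, 0, 0, 0, 0]],
  ],
)

```text
time_s: 44.7
tool_pos: [619.8, 123.2, 108.1]
orientation: [-3.138, 0.001, 1.292]
contact_force: [-0.1, -0.1, 0.2]
gripper_width: 0.0
grasp_force: 0.0
```

```bash
python3 - <<'E'
from h import *
rel(620,124,40,1.29)
E
```

```text
rel [[0.9, 0.2, 68.1], [-0.2, 0.1, 0.1]] norm 68.1 at [619.8 123.2 108.1] yaw 1.292 w 0.0 f [-0.1 -0.1  0.2] 44.7
```

Lowering in steps, to stop on contact with a leg.

Call:
servo_tool(
  plan=[
    [[1, 0, 30, 0, 0, 0], [0, 0, 30, 0, 0, 0], [0, 0, 12, 0, 0, 0], [0, 0, 3, 0, 0, 0], [0, 0, 3, 0, 0, 0], [0, 0, 0, 0, 0, 0]],
  ],
)

```text
time_s: 45.45
tool_pos: [622.2, 124.4, 33.5]
orientation: [3.14, -0.001, 1.29]
contact_force: [-0.3, -1.3, -0.7]
gripper_width: 0.1
grasp_force: 0.0
```

Call:
servo_tool(
  plan=[
    [[0, 0, 6, 0, 0, 0], [0, 0, 6, 0, 0, 0], [0, 0, 0, 0, 0, 0]],
  ],
)

```text
time_s: 45.82
tool_pos: [621.4, 124.3, 20.2]
orientation: [3.141, -0.0, 1.29]
contact_force: [0.5, 0.8, -0.0]
gripper_width: -0.3
grasp_force: 0.0
```

Call:
servo_tool(
  plan=[
    [[0, 0, 4, 0, 0, 0], [0, 0, 4, 0, 0, 0], [0, 0, 0, 0, 0, 0], [0, 0, 0, 0, 0, 0]],
  ],
)

```text
time_s: 46.32
tool_pos: [621.7, 124.3, 19.9]
orientation: [3.139, -0.0, 1.29]
contact_force: [-11.6, -1.8, 26.5]
gripper_width: 0.0
grasp_force: 13.7
```

Call:
servo_tool(
  plan=[
    [[0, 0, -14, 0, 0, 0], [0, 13, 0, 0, 0, 0], [0, 0, 5, 0, 0, 0], [0, 0, 4, 0, 0, 0], [0, 0, 0, 0, 0, 0]],
  ],
)

```text
time_s: 46.95
tool_pos: [634.2, 120.6, 20.0]
orientation: [3.14, 0.0, 1.29]
contact_force: [-2.9, -1.0, 12.5]
gripper_width: 0.1
grasp_force: 6.0
```

Call:
servo_tool(
  plan=[
    [[0, 0, 3, 0, 0, 0], [0, 0, 3, 0, 0, 0], [0, 0, 0, 0, 0, 0]],
  ],
)

```text
time_s: 47.32
tool_pos: [634.4, 120.6, 19.9]
orientation: [3.138, -0.0, 1.29]
contact_force: [-13.7, -2.0, 32.5]
gripper_width: -0.3
grasp_force: 15.9
```

Call:
servo_tool(
  plan=[
    [[0, 0, -6.5, 0, 0, 0], [-5, 0, 0, 0, 0, 0], [-5, 0, 0, 0, 0, 0], [-5, 0, 0, 0, 0, 0], [0, 0, 0, 0, 0, 0]],
  ],
)

```text
time_s: 47.95
tool_pos: [631.8, 108.9, 20.0]
orientation: [3.138, -0.007, 1.291]
contact_force: [0.0, 3.7, 9.1]
gripper_width: 0.1
grasp_force: 4.6
```

Call:
servo_tool(
  plan=[
    [[-6, 0, 0, 0, 0, 0], [-6, 0, 0, 0, 0, 0], [-6, 0, 0, 0, 0, 0], [0, 0, 0, 0, 0, 0]],
  ],
)

```text
time_s: 48.45
tool_pos: [627.0, 91.4, 20.0]
orientation: [3.138, -0.007, 1.291]
contact_force: [1.4, 5.6, 10.2]
gripper_width: -0.1
grasp_force: 4.6
```

```bash
python3 q.py | grep -v flask
```

```text
cast_a side [([190.7, 345.8], 0.8, [485.4, 493.6, 0.0]), ([319.6, 195.1], 0.74, [529.3, -278.4, 0.0]), ([242.1, 247.7], 0.66, [602.9, 119.5, -0.0]), ([221.4, 259.1], 0.5, [627.2, 198.7, -0.0])]
cast_a top [([354.0, 237.3], 0.79, [516.7, -268.5, 0.0]), ([119.7, 243.4], 0.6, [475.4, 488.1, 0.0]), ([210.0, 197.6], 0.58, [632.4, 203.6, 0.0])]
blob [204, 201, 11, 7, 41] [607.3, 200.1] [14.4, 34.2] 28.5 mean [608.0, 200.3000030517578]
blob [346, 228, 22, 20, 235] [513.7, -270.0] [68.6, 59.0] 84.9 mean [512.5999755859375, -269.3999938964844]
```

Call:
servo_tool(
  plan=[
    [[-6, 0, 0, 0, 0, 0], [-6, 0, 0, 0, 0, 0], [-6, 0, 0, 0, 0, 0], [-6, 0, 0, 0, 0, 0], [-6, 0, 0, 0, 0, 0], [0, 0, -30, 0, 0, 0], [0, 0, -60, 0, 0, 0], [0, -50, 0, 0, 0, 0], [-50, -30, 0, 0, 0, 0], [-60, 0, 0, 0, 0, 0], [-60, 0, 0, 0, 0, 0], [0, 0, 0, 0, 0, 0]],
  ],
)

```text
time_s: 50.25
tool_pos: [490.3, -84.1, 106.0]
orientation: [-3.139, 0.001, 1.284]
contact_force: [0.2, 0.6, 0.3]
gripper_width: 0.0
grasp_force: 0.0
```

```bash
python3 q.py | grep -v flask; python3 - <<'E'
from fit import *
M=topl("pics/tq.png",(215,185,275,225));print(cv2.minAreaRect(M.astype(np.float32)),M.min(0),M.max(0))
for box in((205,230,275,262),(200,245,231,270)):
    m=biggest(mask("pics/sq.png",box));ys,xs=np.where(m);print(m.sum(),xs.mean(),ys.mean(),onz("side",(xs.mean(),ys.mean()),12))
rel(600,90,120,2.86)
E
```

```text
cast_a side [([245.8, 236.8], 0.77, [625.8, 69.3, -0.0]), ([219.5, 259.4], 0.69, [631.6, 203.2, -0.0]), ([189.9, 347.9], 0.61, [482.7, 499.5, 0.0]), ([327.1, 208.5], 0.6, [463.6, -219.7, 0.0]), ([319.5, 196.1], 0.45, [526.4, -272.5, 0.0])]
cast_a top [([356.4, 239.1], 0.79, [511.1, -276.4, 0.0]), ([242.3, 207.9], 0.78, [601.9, 97.5, 0.0]), ([208.5, 199.0], 0.66, [627.7, 208.3, 0.0]), ([121.0, 242.4], 0.4, [478.8, 484.1, 0.0])]
blob [237, 193, 21, 22, 200] [608.8, 88.9] [63.5, 57.2] 51.4 mean [607.0999755859375, 89.30000305175781]
blob [204, 199, 14, 9, 53] [610.0, 195.1] [14.4, 45.7] 28.5 mean [610.7000122070312, 196.1999969482422]
blob [346, 228, 22, 20, 232] [513.7, -269.6] [68.0, 59.0] 84.9 mean [512.5999755859375, -269.20001220703125]
((607.7333374023438, 88.76774597167969), (68.25867462158203, 61.38939666748047), 51.0050163269043) [579.32186791  45.04137061] [651.90274934 114.27896752]
194 244.7164948453608 240.05670103092783 [609.98347266  94.40597336  12.        ]
237 217.68776371308016 258.084388185654 [631.50870528 210.14178953  12.        ]
rel [[192.6, 56.7, -12.7], [-0.0, -0.1, -89.8]] norm 201.2 at [492.6 -79.6 107.3] yaw 1.292 w 0.2 f [-0.   0.4  0.4] 50.55
```

Call:
servo_tool(
  plan=[
    [[48.5, 16.3, 0, 0, 0, 0], [48.5, 16.3, 0, 0, 0, 0], [48.5, 16.3, 0, 0, 0, 0], [48.5, 16.3, 0, 0, 0, 0], [0, 0, 0, 0, 0, -9.6], [0, 0, 0, 0, 0, -9.6], [0, 0, 0, 0, 0, -9.6], [0, 0, 0, 0, 0, -9.6], [0, 0, 0, 0, 0, -9.6], [0, 0, 0, 0, 0, -9.6], [0, 0, 0, 0, 0, -9.3], [0, 0, 0, 0, 0, 0]],
  ],
  jaw=1,
)

```text
time_s: 52.05
tool_pos: [608.7, 88.8, 107.5]
orientation: [-3.141, -0.0, 2.458]
contact_force: [-0.2, -0.3, -0.8]
gripper_width: 85.4
grasp_force: 0.0
```

```bash
python3 - <<'E'
from h import *
rel(608.5,88.8,-2,2.46)
E
```

```text
rel [[0.1, -0.1, 109.5], [-0.0, -0.0, -0.1]] norm 109.5 at [608.7  88.8 107.5] yaw 2.458 w 85.4 f [-0.2 -0.3 -0.8] 52.05
```

Call:
servo_tool(
  plan=[
    [[0, 0, 35, 0, 0, 0], [0, 0, 35, 0, 0, 0], [0, 0, 20, 0, 0, 0], [0, 0, 12, 0, 0, 0], [0, 0, 7, 0, 0, 0], [0, 0, 0, 0, 0, 0], [0, 0, 0, 0, 0, 0]],
  ],
)

```text
time_s: 52.92
tool_pos: [609.8, 87.4, 0.0]
orientation: [3.14, 0.002, 2.458]
contact_force: [0.9, 0.3, 1.2]
gripper_width: 85.3
grasp_force: 0.0
```

Call:
servo_tool(
  plan=[
    [[0, 0, 0, 0, 0, 0], [0, 0, 0, 0, 0, 0], [0, 0, 0, 0, 0, 0], [0, 0, 0, 0, 0, 0], [0, 0, 0, 0, 0, 0]],
  ],
  jaw=-1,
  force=70,
)

```text
time_s: 53.55
tool_pos: [610.8, 87.7, 1.6]
orientation: [3.138, 0.003, 2.458]
contact_force: [-0.6, 1.7, 5.7]
gripper_width: 60.0
grasp_force: 72.0
```

Call:
servo_tool(
  plan=[
    [[0, 0, -25, 0, 0, 0], [0, 0, -35, 0, 0, 0], [0, 0, 0, 0, 0, -8.4], [0, 0, 0, 0, 0, -8.4], [0, 0, 0, 0, 0, -8.4], [0, 0, 0, 0, 0, -8.4], [10.2, -43.5, 0, 0, 0, 0], [10.2, -43.5, 0, 0, 0, 0], [10.2, -43.5, 0, 0, 0, 0], [10.2, -43.5, 0, 0, 0, 0], [10.2, -43.5, 0, 0, 0, 0], [10.2, -43.5, 0, 0, 0, 0]],
  ],
)

```text
time_s: 55.05
tool_pos: [521.8, -167.8, 58.9]
orientation: [-3.141, 0.0, 3.044]
contact_force: [0.3, -0.1, -1.1]
gripper_width: 59.8
grasp_force: 73.0
```

```bash
python3 - <<'E'
from h import *
rel(525,-166.2,7,3.045); print(get_state()["grasp_force"])
t=snap("top");print([(np.round(r["uv"],1).tolist(),round(r["confidence"],2)) for r in nets.search_frame("top","cast_a")])
E
```

```text
rel [[-3.0, 1.9, 51.9], [-0.0, 0.0, -0.1]] norm 52.1 at [ 521.8 -167.8   58.9] yaw 3.044 w 59.8 f [ 0.3 -0.1 -1.1] 55.05
72.9696400067769
[([120.5, 247.5], 0.61)]
```

Call:
servo_tool(
  plan=[
    [[-3, 2, 25, 0, 0, 0], [0, 0, 18, 0, 0, 0], [0, 0, 9, 0, 0, 0], [0, 0, 0, 0, 0, 0], [0, 0, 0, 0, 0, 0]],
  ],
)

```text
time_s: 55.78
tool_pos: [525.9, -164.4, 6.9]
orientation: [3.142, 0.0, 3.045]
contact_force: [0.8, -0.2, -0.7]
gripper_width: 59.9
grasp_force: 73.2
```

Call:
servo_tool(
  plan=[
    [[0, 0, 0, 0, 0, 0], [0, 0, 0, 0, 0, 0], [0, 0, 0, 0, 0, 0], [0, 0, -25, 0, 0, 0], [0, 0, -40, 0, 0, 0], [0, 0, -40, 0, 0, 0]],
  ],
  jaw=0.72,
)

```text
time_s: 56.52
tool_pos: [525.4, -164.7, 112.6]
orientation: [3.141, -0.001, 3.044]
contact_force: [-0.2, -0.9, 0.7]
gripper_width: 73.1
grasp_force: 0.0
```

```bash
python3 q.py; python3 - <<'E'
from fit import *
R=topl("pics/t10.png",(255,185,290,215))-np.array([626.5,6.4])
M=topl("pics/t10.png",(220,185,250,220))-np.array([612.2,126.3])
for nm,T in(("R",R),("M",M)):
    for fn,box,p0 in(("pics/s10.png",(222,234,250,256),(612,126)),("pics/sq.png",(203,235,235,270),(628,203))):
        m=biggest(mask(fn,box));ys,xs=np.where(m);print(nm,m.sum(),xs.mean(),ys.mean(),np.round(onz("side",(xs.mean(),ys.mean()),12),1),fit(T,m,p0,28))
rel(628.5,202,110,2.86)
E
```

```text
cast_a side [([219.2, 262.0], 0.8, [624.6, 212.8, 0.0]), ([190.7, 346.3], 0.79, [484.3, 494.7, 0.0]), ([308.6, 209.0], 0.62, [520.8, -180.3, -0.0]), ([198.1, 278.4], 0.59, [634.0, 303.3, -0.0]), ([322.4, 195.3], 0.51, [519.4, -283.1, 0.0])]
cast_a top [([119.6, 242.1], 0.55, [479.6, 488.6, 0.0]), ([205.8, 198.5], 0.47, [629.1, 217.1, 0.0]), ([324.1, 230.5], 0.43, [536.0, -170.7, 0.0])]
flask side [([333.8, 221.2], 0.73, [407.5, -167.6, 0.0])]
flask top [([183.4, 250.2], 0.33, [459.3, 282.7, 0.0])]
blob [204, 199, 14, 9, 53] [610.0, 195.1] [14.4, 45.7] 28.5 mean [610.7000122070312, 196.1999969482422]
R 216 236.05092592592592 246.1851851851852 [616. 134.  12.] (array([ 6.1572e+02,  1.3318e+02, -3.8000e-01]), np.float64(0.321))
R 236 217.57627118644066 258.021186440678 [632.  210.1  12. ] (array([ 6.3362e+02,  2.0937e+02, -4.6000e-01]), np.float64(0.293))
M 216 236.05092592592592 246.1851851851852 [616. 134.  12.] (array([ 6.1337e+02,  1.3342e+02, -5.0000e-02]), np.float64(0.279))
M 236 217.57627118644066 258.021186440678 [632.  210.1  12. ] (array([ 6.2924e+02,  2.0839e+02, -1.0000e-02]), np.float64(0.25))
rel [[-67.4, 374.8, 0.7], [0.0, -0.1, 10.6]] norm 380.8 at [ 525.  -164.5  110.6] yaw 3.044 w 73.5 f [ 0.4  0.3 -0.8] 56.83
```

Call:
servo_tool(
  plan=[
    [[-9.6, 53.5, 0, 0, 0, 0], [-9.6, 53.5, 0, 0, 0, 0], [-9.6, 53.5, 0, 0, 0, 0], [-9.6, 53.5, 0, 0, 0, 0], [-9.6, 53.5, 0, 0, 0, 0], [-9.6, 53.5, 0, 0, 0, 0], [-9.8, 53.8, 0, 0, 0, 0], [0, 0, 0, 0, 0, 10.6], [0, 0, 35, 0, 0, 0], [0, 0, 20, 0, 0, 0], [0, 0, 0, 0, 0, 0], [0, 0, 0, 0, 0, 0]],
  ],
  jaw=1,
)

```text
time_s: 58.32
tool_pos: [629.4, 201.4, 57.1]
orientation: [3.141, 0.0, 2.859]
contact_force: [-0.2, -0.8, 0.6]
gripper_width: 85.6
grasp_force: 0.0
```

Call:
servo_tool(
  plan=[
    [[0, 0, 20, 0, 0, 0], [0, 0, 13, 0, 0, 0], [0, 0, 0, 0, 0, 0]],
  ],
)

```text
time_s: 58.7
tool_pos: [627.4, 201.2, 21.3]
orientation: [-3.14, -0.004, 2.859]
contact_force: [0.0, -0.9, 0.6]
gripper_width: 85.7
grasp_force: 0.0
```

Call:
servo_tool(
  plan=[
    [[0, 0, 6, 0, 0, 0], [0, 0, 5, 0, 0, 0], [0, 0, 0, 0, 0, 0]],
  ],
)

```text
time_s: 59.08
tool_pos: [628.9, 201.7, 12.3]
orientation: [-3.141, -0.001, 2.859]
contact_force: [-0.6, 0.5, -0.2]
gripper_width: 85.9
grasp_force: 0.0
```

Call:
servo_tool(
  plan=[
    [[0, 0, 6, 0, 0, 0], [0, 0, 6, 0, 0, 0], [0, 0, 0, 0, 0, 0]],
  ],
)

```text
time_s: 59.45
tool_pos: [628.4, 201.5, -0.3]
orientation: [-3.141, -0.002, 2.859]
contact_force: [-0.7, -0.6, 0.1]
gripper_width: 85.6
grasp_force: 0.0
```

Call:
servo_tool(
  plan=[
    [[0, 0, 0, 0, 0, 0], [0, 0, 0, 0, 0, 0], [0, 0, 0, 0, 0, 0], [0, 0, 0, 0, 0, 0], [0, 0, 0, 0, 0, 0]],
  ],
  jaw=-1,
  force=70,
)

```text
time_s: 60.08
tool_pos: [630.4, 202.2, 2.5]
orientation: [3.14, 0.002, 2.859]
contact_force: [0.6, -0.1, 5.4]
gripper_width: 57.7
grasp_force: 73.9
```

Call:
servo_tool(
  plan=[
    [[0, 0, -25, 0, 0, 0], [0, 0, -35, 0, 0, 0], [0, 0, 0, 0, 0, -5.3], [0, 0, 0, 0, 0, -5.3], [0, -50.2, 0, 0, 0, 0], [0, -50.2, 0, 0, 0, 0], [0, -50.2, 0, 0, 0, 0], [0, -50.2, 0, 0, 0, 0], [0, -50.2, 0, 0, 0, 0], [0, -50.2, 0, 0, 0, 0], [0, 0, 0, 0, 0, 0]],
  ],
)

```text
time_s: 61.45
tool_pos: [598.6, -101.9, 59.7]
orientation: [-3.14, -0.002, 3.038]
contact_force: [-0.2, -0.3, -0.8]
gripper_width: 57.7
grasp_force: 73.7
```

Call:
servo_tool(
  plan=[
    [[38.7, -36.3, 0, 0, 0, 0], [38.7, -36.3, 0, 0, 0, 0], [38.7, -36.3, 0, 0, 0, 0], [38.7, -36.3, 0, 0, 0, 0], [38.7, -36.3, 0, 0, 0, 0], [0, 0, 0, 0, 0, 0], [0, 0, 0, 0, 0, 0]],
  ],
)

```text
time_s: 62.32
tool_pos: [389.9, -259.1, 60.4]
orientation: [3.141, -0.0, 3.044]
contact_force: [-0.4, -0.6, -1.4]
gripper_width: 57.6
grasp_force: 73.8
```

```bash
python3 - <<'E'
from h import *
rel(391.4,-259.8,7.5,3.045)
E
```

```text
rel [[-1.6, -0.6, 52.9], [0.1, -0.0, -0.0]] norm 53.0 at [ 389.9 -259.1   60.4] yaw 3.044 w 57.6 f [-0.4 -0.6 -1.4] 62.33
```

Call:
servo_tool(
  plan=[
    [[-1.5, 0, 25, 0, 0, 0], [0, 0, 18, 0, 0, 0], [0, 0, 10, 0, 0, 0], [0, 0, 0, 0, 0, 0], [0, 0, 0, 0, 0, 0]],
  ],
)

```text
time_s: 62.95
tool_pos: [392.0, -259.7, 8.0]
orientation: [-3.141, 0.001, 3.046]
contact_force: [0.6, -0.0, -1.5]
gripper_width: 57.8
grasp_force: 73.8
```

Call:
servo_tool(
  plan=[
    [[0, 0, 0, 0, 0, 0], [0, 0, 0, 0, 0, 0], [0, 0, 0, 0, 0, 0], [0, 0, -25, 0, 0, 0], [0, 0, -50, 0, 0, 0], [0, 0, -60, 0, 0, 0], [0, 0, -60, 0, 0, 0], [0, 60, 0, 0, 0, 0], [0, 60, 0, 0, 0, 0], [0, 60, 0, 0, 0, 0], [0, 60, 0, 0, 0, 0], [0, 0, 0, 0, 0, 0]],
  ],
  jaw=0.66,
)

```text
time_s: 64.45
tool_pos: [414.5, -17.4, 203.1]
orientation: [3.141, 0.001, 3.052]
contact_force: [0.2, -1.5, 0.4]
gripper_width: 70.6
grasp_force: 0.0
```

```bash
python3 q.py; python3 - <<'E'
from h import *
f=lambda a:np.round(a,1).tolist()
print(get_state()["tool_pos"])
for n in("lever_knob","press_handle","pawl_knob","carry_tray","palette","bottle","tape"):
  for c in("side","top"):
    print(n,c,[(f(r["uv"]),round(r["confidence"],2)) for r in nets.tip_of(c,n)[:2]])
E
```

```text
cast_a side [([189.7, 345.4], 0.86, [488.5, 494.1, 0.0]), ([349.1, 205.5], 0.68, [402.2, -279.8, 0.0]), ([324.5, 195.6], 0.58, [511.5, -285.7, 0.0]), ([307.1, 210.9], 0.52, [519.7, -167.5, 0.0]), ([197.2, 280.3], 0.34, [630.9, 310.7, 0.0])]
cast_a top [([356.1, 240.0], 0.82, [508.1, -275.4, 0.0]), ([322.1, 233.7], 0.69, [525.4, -164.4, 0.0]), ([122.5, 242.9], 0.44, [477.3, 479.2, 0.0])]
flask side [([332.6, 221.1], 0.87, [411.4, -165.8, 0.0])]
flask top [([321.6, 272.9], 0.62, [398.7, -165.6, 0.0])]
blob [314, 224, 21, 20, 205] [522.8, -164.1] [65.3, 57.1] 82.7 mean [521.7999877929688, -164.6999969482422]
blob [346, 228, 22, 20, 230] [513.7, -270.1] [68.3, 59.0] 84.9 mean [512.7000122070312, -269.3999938964844]
blob [343, 267, 20, 20, 206] [389.6, -258.6] [63.3, 54.9] 81.7 mean [389.5, -259.3999938964844]
[414.54095173 -22.6192112  202.7374289 ]
lever_knob side [([196.4, 277.7], 0.87)]
lever_knob top []
press_handle side [([276.7, 236.3], 0.69)]
press_handle top [([243.2, 242.4], 0.66)]
pawl_knob side [([256.3, 279.1], 0.57)]
pawl_knob top []
carry_tray side [([327.5, 209.2], 0.55)]
carry_tray top [([337.5, 255.8], 0.71)]
palette side [([352.6, 166.8], 0.86)]
palette top [([429.6, 247.9], 0.94)]
bottle side [([252.9, 200.2], 0.81)]
bottle top [([303.7, 174.1], 0.67), ([345.8, 276.3], 0.43)]
tape side [([172.5, 288.0], 0.91)]
tape top []
```

```bash
python3 -c "
from station import ctrl
print(ctrl.finish_job())"
```

```text
the job is handed in; nothing more can be done
None
```

I handed the job in at about 65 s. By the camera checks, the flask and all three yellow casts lie separately in the tray, the clamp arm is down on the pawl, the lock lever is in the outer notch, and the bottle, tape roll and palette are where they were; no verdict came back.

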